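# Offer a sample cup, well up, to the cell counter's probe and start it

### The arm

A 7-joint arm with a two-finger parallel gripper is mounted at the origin on a cart in front of the work surface, level with it; the furniture and walls round the work are solid. World frame = base frame: x ahead of the robot, y to its left, z up, the work surface at z = 0. Lengths are in m, angles in rad, forces in N, time in s.
With the tool pointing down it reaches from about 0.425 to 0.925 m from the base axis. Payload 6.8 kg.
Tool frame: the origin (TCP) lies at the very end of the fingers, on their centre line; the grasp point (between the pads) lies r.grasp_offset behind it (r.grasp_offset is the distance from the TCP to the grasp point, in m); z points along the fingers, y is the direction in which the jaws open and shut (so a half turn about z gives the same grasp; the last joint's range is limited). The gripper opens to 85 mm and grips with 20 to 120 N. Pads are 22 mm wide; open, the fingers measure 114 mm over their backs; the gripper's body (76 mm by 85 mm) begins 54 mm behind the grasp point. The pads swing forward as they close: fully open they stand 13 mm farther back than shut.
Start: joints at [1.155, 0.477, 0.022, 1.555, -0.011, 1.109, -0.083], TCP at [0.205, -0.643, 0.231] pointing down, gripper open.
Joint ranges: [-2.96, 2.96], [-0.34, 2.1], [-1.41, 1.46], [0.24, 2.44], [-1.37, 4.51], [0.17, 1.92], [-2.96, 2.96]. Speed limits (rad/s): [2.39, 2.39, 3.14, 3.14, 3.14, 3.14, 3.14].

### API

Orientations are given as a rotation vector (axis times angle).
In Python, from bench import r gives the robot as it stands.
- The arm moves only by the shell command python3 -m jog 'ROWS' [FORCE]. ROWS is JSON, one flat list of numbers, 7 for each row, row after row: the turn, a rotation vector about the tool's x, y, z normalised to -1 to 1, where 1 is 180 degrees, then the shift along the tool's x, y, z normalised to -1 to 1, where 1 is 200 mm, then the opening, from 0 (shut) to 1 (fully open). In form: [wx, wy, wz, x, y, z, hand, wx, wy, wz, x, y, z, hand, ...]. A call has 1 to 12 rows; each row is the pose to reach, as a shift and turn from the pose measured when the call began, along the tool's axes at that moment, turning the shorter way round; what a row does not reach only later rows make up. A row lasts 1/10 s, in which the tool goes at most 50 mm and 8.59 degrees, less where a joint would pass 70% of its speed; a pose out of reach is approached as far as the arm can. A call with a number of a shift or a turn outside -1 to 1 is refused whole. A call with a gripper value outside its range is refused whole. The fingers move at their own pace and stop on an object; FORCE is the grip in N (left out, the last holds). Time passes only in rows, so rows that repeat a pose let the fingers close. It gives the time, the measured TCP pose, the force and the opening at its end, in the units of the state.
- r.get_obs(): the state, without advancing time (a new reading comes with each control period).
- r.grab_frame(name): name is "scene" or "top"; returns the picture (384x512x3 uint8, red, green, blue); there is no depth.
- r.calibration(name): a dict with "K" (3x3 intrinsics, pixels), "dist_coeffs" ([k1, k2, p1, p2, k3] as OpenCV has them; the pictures are not rectified), "origin" and "rotation" of the camera in the world. Camera axes: x right, y up, looking along -z (the intrinsics and any distortion apply to the point x, -y, -z); pixel columns grow to the right and rows downward; lengths in m; the calibration is good to about 2 mm. A picture is of the moment at which its call begins. calibration takes no time and is no camera call.
- r.hand_in(): hands the job in, once; it reports no verdict.
The state is a dict: "clock": time; "joints": joint angles; "qvel": joint speeds; "tau": joint torques, N m; "tcp_pos": TCP position; "orientation": TCP orientation; "contact_force": force on the tool from outside, world axes, zero at the start; "moment": the same for the moment, N m; "grip_width": finger opening in m.
Only numpy, scipy, OpenCV 4.12 (cv2) and the standard library are available. Lean on these libraries where they do the work, as an engineer would, in place of code of your own. Each camera call takes 0.05 s, during which the arm holds its last target.

### The job

For the cell counter's daily dry check, pick up the white sample cup, find by feel on the counter's sprung sampling probe which of its two like-looking ends is the deep well (the other is only a shallow hollow foot), and turn it well up. Hold it upright round the probe with the tip at the bottom of the well, and only then, with the side of the cup, push back the start plate behind the probe. Be gentle with the probe, leave the other things standing where they are, and finish still holding the cup there, start plate pushed back.

Things in the scene. Friction and masses are not known exactly. Their poses are not given: they have to be found in the camera images.
- sample_cup: White cup, 28 mm in diameter, 70 mm long, about 45 g, lying on its side. Origin on its axis at mid-length (14 mm up as it lies); x along its length. One end is the sample well: bore 18 mm, 35 mm deep, its flat floor level with the origin. The other end is a hollow foot of the same bore, only 8 mm deep. Outside both ends look alike; whether +x is the well end is not told: feel it on the probe.
- probe_tip (a point): Tip of the counter's sampling probe, a hanging 3 mm steel needle, tip 225 mm above the worktop, bare for 80 mm, then a 9 mm collar; the probe arm starts 110 mm above the tip and reaches 18 mm from the needle towards the robot. x points level into the machine (within 0.12 rad of world x), z up. The case (250 mm wide, 440 tall) has its flat front 58 mm behind the needle; open below the tip.
- probe (a joint): Lift of the sprung probe in m: 0 hanging free, at most 0.012 at its hard stop. The spring needs about 2.4 N to start and 400 N/m more (7.2 N at the stop).
- plate_face (a point): Centre of the front face of the teal start plate, 44 mm wide, 34 mm high. The face stands 16 mm behind the probe's axis (along the probe tip's +x), its centre 34 mm above the probe tip. Axes as the probe tip's. The counter's head overhangs to 33 mm behind the needle from 102 mm above its tip.
- start_plate (a joint): How far the start plate is pushed back (along its +x), m: 0 free, 0.004 fully back; spring 1.5 N to start, 2.7 N fully back. A cup centred on the probe stands 2 mm clear of it and can go 7 mm off centre before the needle meets the wall of the well.
- dropper_blue: Loose dropper bottle with blue cap, 27 mm wide, 62 mm tall, origin under its centre; a bystander.
- vial_red: Loose small vial with red lid, 25 mm wide, 34 mm tall, origin under its centre; a bystander.
- vial_blue: Loose small vial with blue lid, 25 mm wide, 34 mm tall, origin under its centre; a bystander.
- cup_yellow: Loose specimen cup with yellow lid, 66 mm wide, 58 mm tall, origin under its centre; a bystander.
There are look-alikes about, which are no part of the job. What is shaped like the sample_cup but purple is not meant.

How it is judged:
On the way, in this order (a step that is already met when the one before it is completed fails the run):
1. the cup is picked up off the worktop (height (world z) of sample_cup above 0.07 m and contact force between sample_cup and the fingers above 1 N), for 0.2 s.
2. the cup is held upright round the probe, its well up, the probe tip at the bottom of the well, the start plate not yet pushed (x of probe_tip in the frame of sample_cup between -0.008 and 0.008 m and y of probe_tip in the frame of sample_cup between -0.009 and 0.009 m and z of probe_tip in the frame of sample_cup between -0.009 and 0.009 m and (angle between sample_cup's own x axis and vertical below 0.2 rad or angle between sample_cup's own x axis and vertical above 2.9416 rad) and value of joint start_plate below 0.0015 m and contact force between sample_cup and the fingers above 1 N), for 0.2 s.
At the end, for the whole second after the job is handed in: The fingers still hold the cup (more than 1 N), upright within 0.2 rad, with the probe tip inside the deep well within 8 mm of its floor and the sprung probe lifted less than 8 mm, while the cup's side presses the start plate back more than 2.5 mm of its 4 mm (x of probe_tip in the frame of sample_cup between -0.008 and 0.008 m and y of probe_tip in the frame of sample_cup between -0.009 and 0.009 m and z of probe_tip in the frame of sample_cup between -0.009 and 0.009 m and (angle between sample_cup's own x axis and vertical below 0.2 rad or angle between sample_cup's own x axis and vertical above 2.9416 rad) and contact force between sample_cup and the fingers above 1 N and value of joint start_plate above 0.0025 m and contact force between sample_cup and start_plate above 0.5 N and value of joint probe below 0.008 m); the arm keeps its last pose, push and grip.
It fails at once if the start plate is pushed (2 mm or more) while the probe is not at the bottom of the cup's well: the counter would draw air (value of joint start_plate above 0.002 m and not (x of probe_tip in the frame of sample_cup between -0.008 and 0.008 m and y of probe_tip in the frame of sample_cup between -0.009 and 0.009 m and z of probe_tip in the frame of sample_cup between -0.009 and 0.009 m)).
It fails at once if the probe is pushed with more than 20 N and bends (contact force between probe and anything else above 20 N).
It fails at once if the dropper bottle, a small vial or the yellow-lidded cup is moved more than 30 mm or tipped over (distance of any of dropper_blue, vial_red, vial_blue, cup_yellow from where it was at the start of the episode above 0.03 m or angle between any of dropper_blue, vial_red, vial_blue, cup_yellow's own z axis and vertical above 0.5 rad).
It also fails if it takes over 58 s, if anything falls off the work surface, if the arm or the gripper's body presses on something with over 40 N, if the wrist force passes 120 N, or if a joint passes its speed limit or range.

## Working session

There is one attempt and no reset: what is moved stays moved. The work goes in short steps, Python scripts to look and compute and a shell command to move; the robot and the scene stay as the last step left them, time stands still between calls to the robot, and variables do not carry over. Pictures are saved under pics/ and viewed, and the job is handed in when it is done.

```bash
ls; mkdir -p pics; python3 - <<'E'
from bench import r
import cv2
print(r.get_obs(), r.grasp_offset)
for n in ("scene","top"):
    f=r.grab_frame(n); cv2.imwrite(f"pics/{n}0.png",f[:,:,::-1]); print(n,r.calibration(n))
E
```

```text
pics
{'clock': 0.0, 'joints': array([ 1.15490273,  0.47780804,  0.02233561,  1.55644603, -0.01152661,
        1.10927686, -0.08313564]), 'qvel': array([0.00069542, 0.00100051, 0.00059364, 0.00061493, 0.00099125,
       0.00127402, 0.00091812]), 'tau': array([ 3.35877839e-04, -5.96450329e+01,  1.60794508e+00, -2.81191635e+01,
        1.24578891e-02,  9.35326709e-03,  2.81398917e-05]), 'tcp_pos': array([ 0.20431526, -0.6427228 ,  0.23032258]), 'orientation': array([-3.10271996e+00, -4.81269208e-01,  6.04205506e-04]), 'contact_force': array([-0.6156901 ,  0.33894223, -0.50559782]), 'moment': array([ 0.04686116,  0.00963473, -0.00148332]), 'grip_width': 0.0856487816050574} 0.0187
scene {'K': array([[425.46630099,   0.        , 260.06261735],
       [  0.        , 425.46630099, 187.07201502],
       [  0.        ,   0.        ,   1.        ]]), 'dist_coeffs': array([-0.13066121,  0.        ,  0.        ,  0.        ,  0.        ]), 'origin': array([0.0180084 , 0.58022639, 0.56514238]), 'rotation': array([ 0.44272508, -1.35180309, -2.13061142])}
top {'K': array([[378.2661401 ,   0.        , 254.43884647],
       [  0.        , 378.2661401 , 194.53546178],
       [  0.        ,   0.        ,   1.        ]]), 'dist_coeffs': array([-0.01330941,  0.        ,  0.        ,  0.        ,  0.        ]), 'origin': array([ 0.42387698, -0.06403771,  1.18704558]), 'rotation': array([ 0.09650234, -0.07645498, -1.57132854])}
```

View pics/scene0.png

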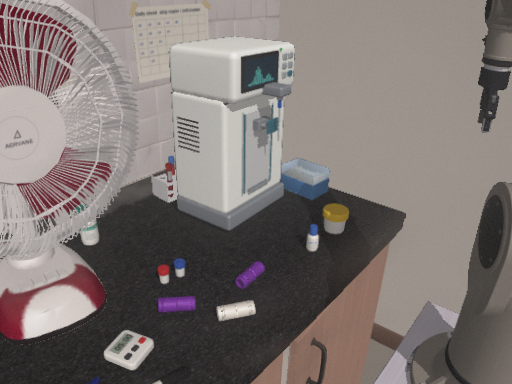

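View pics/top0.png

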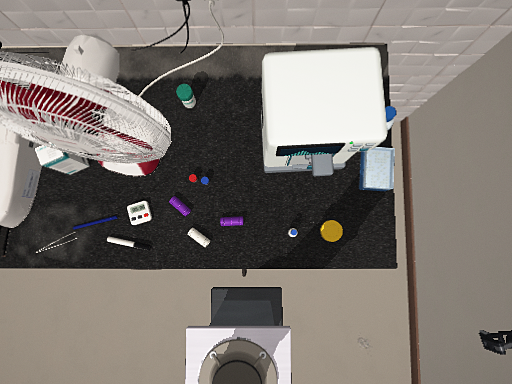

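The scene view shows the white cup at about (236,311), the probe and plate at about (270,125), and the bystanders. The top view shows the cup at (198,238), with the purple look-alikes next to it. I'll zoom in and measure.

```bash
cat > h.py <<'E'
import numpy as np, cv2
from bench import r
from scipy.spatial.transform import Rotation as R
def cam(n):
    c=r.calibration(n); return c['K'],c['dist_coeffs'],np.array(c['origin']),R.from_rotvec(c['rotation']).as_matrix()
def ray(n,uv):
    K,d,o,M=cam(n); p=cv2.undistortPoints(np.array([[uv]],float),K,d)[0,0]
    v=M@np.array([p[0],-p[1],-1.]); return o,v/np.linalg.norm(v)
def onz(n,uv,z):
    o,v=ray(n,uv); return o+v*(z-o[2])/v[2]
def proj(n,X):
    K,d,o,M=cam(n); q=M.T@(np.array(X,float)-o); q=np.array([q[0],-q[1],-q[2]])
    return cv2.projectPoints(q.reshape(1,1,3),np.zeros(3),np.zeros(3),K,d)[0].ravel()
def two(uv1,uv2):
    o1,a=ray('scene',uv1); o2,b=ray('top',uv2)
    s=np.linalg.lstsq(np.c_[a,-b],o2-o1,rcond=None)[0]
    p,q=o1+a*s[0],o2+b*s[1]; return (p+q)/2,np.linalg.norm(p-q)
E
python3 - <<'E'
import cv2,numpy as np
from h import *
s=cv2.imread('pics/scene0.png'); t=cv2.imread('pics/top0.png')
cv2.imwrite('pics/s_probe.png',cv2.resize(s[70:210,200:340],None,fx=4.2,fy=4.2,interpolation=cv2.INTER_CUBIC))
cv2.imwrite('pics/t_probe.png',cv2.resize(t[130:190,250:400],None,fx=5,fy=5,interpolation=cv2.INTER_CUBIC))
cv2.imwrite('pics/s_cup.png',cv2.resize(s[240:340,140:290],None,fx=5,fy=5,interpolation=cv2.INTER_CUBIC))
cv2.imwrite('pics/t_cup.png',cv2.resize(t[165:265,150:270],None,fx=6,fy=6,interpolation=cv2.INTER_CUBIC))
for n,im,box in(('scene',s,(205,290,265,330)),('top',t,(180,220,220,260))):
    x0,y0,x1,y1=box; hsv=cv2.cvtColor(im,cv2.COLOR_BGR2HSV)
    m=((hsv[...,2]>110)&(hsv[...,1]<70)).astype(np.uint8)*255
    mm=np.zeros_like(m); mm[y0:y1,x0:x1]=m[y0:y1,x0:x1]
    c=max(cv2.findContours(mm,0,1)[0],key=cv2.contourArea); rc=cv2.minAreaRect(c); print(n,rc)
    cx=np.array(rc[0]); b=cv2.boxPoints(rc); print(onz(n,cx,.014))
    e=[(b[i]+b[(i+1)%4])/2 for i in range(4)]
    for k in e: print(k,onz(n,k,.014))
E
```

```text
scene ((235.7039794921875, 309.9607849121094), (14.918944358825684, 38.6381721496582), 79.11447143554688)
[0.42372068 0.12237773 0.014     ]
[234.29527 302.63553] [0.43938632 0.10867537 0.014     ]
[254.67545 306.31244] [0.40301388 0.09142231 0.014     ]
[237.1127  317.28604] [0.40869838 0.13552779 0.014     ]
[216.73251 313.60913] [0.44383294 0.15276101 0.014     ]
top ((198.32704162597656, 237.2378387451172), (23.60038948059082, 8.96961784362793), 36.02737045288086)
[0.42136516 0.12439989 0.014     ]
[188.7838 230.2973] [0.44275939 0.15433379 0.014     ]
[200.96487 233.61081] [0.43250341 0.11638294 0.014     ]
[207.87029 244.17838] [0.40006892 0.09461229 0.014     ]
[195.68921 240.86487] [0.41024654 0.13240301 0.014     ]
```

View pics/s_probe.png

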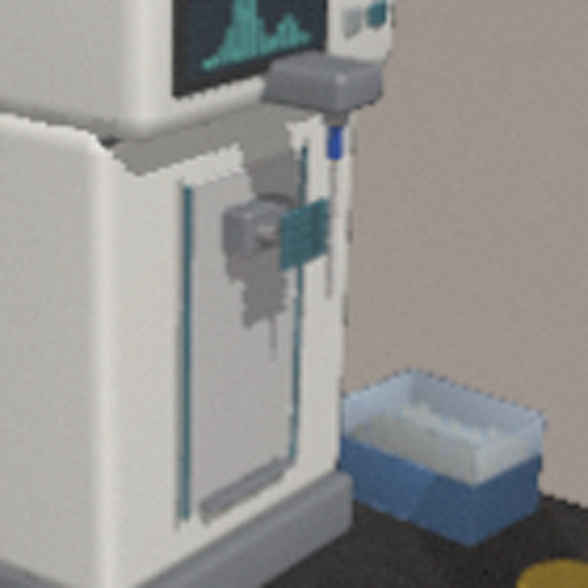

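View pics/t_probe.png

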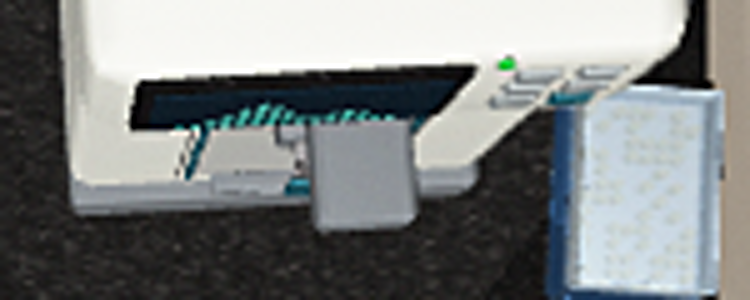

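View pics/s_cup.png

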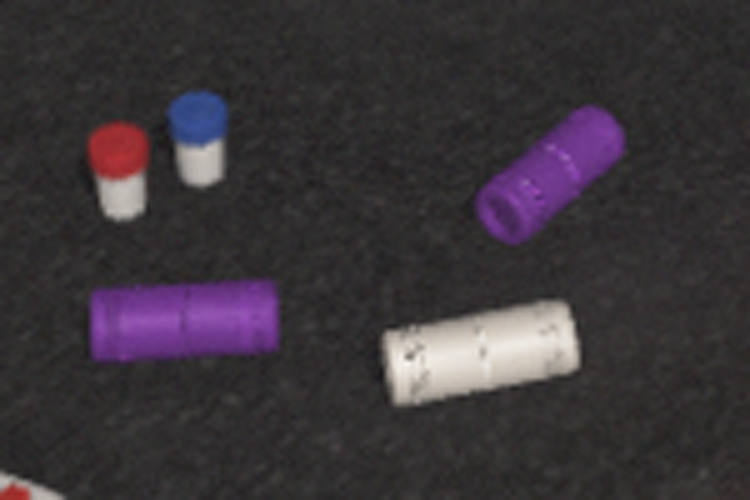

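View pics/t_cup.png

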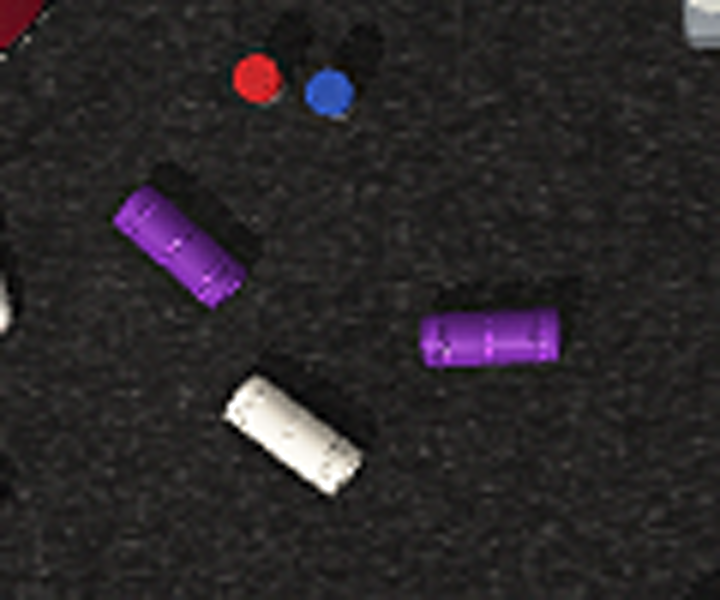

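The cup centre is about (0.422, 0.123) with its axis near 55°. In the scene image, the needle tip is at about (278.3,141), just below the plate. In the top view it's hidden by the probe arm. Next I'll locate the tip by casting a ray onto z=0.225, and get the machine yaw from its edges.

```bash
python3 - <<'E'
from h import *
c=lambda x,y:(200+x/4.2,70+y/4.2)
tip=onz('scene',c(329,299),.225); print('tip',tip)
print('collar bottom z=.305 test:', [onz('scene',c(335,159),z) for z in(.300,.305)])
# plate: face corners at z tip+34+-17
for nm,p,z in(('pUL',c(281,213),.276),('pUR',c(327,198),.276),('pLL',c(281,271),.242),('pLR',c(327,255),.242)): print(nm,onz('scene',p,z))
# arm top view block
t=lambda x,y:(250+x/5,130+y/5)
for p in((308,122),(412,122),(316,228),(414,226)): print('arm top',onz('top',t(*p),.365))
# base front edge, top view
for p in((72,212),(330,202)): print('base',onz('top',t(*p),.0))
for p in((72,185),(478,160)): print('base top',onz('top',t(*p),.04))
# screen lower edge
for p in((130,130),):pass
# scene: base front bottom corners
for p in((352,520),(150,588)): print('sbase', onz('scene',c(*p),0))
for n,p,z in(('scene',(164,267),.034),('scene',(180,263),.034),('scene',(313,227),.062),('scene',(336,210),.058)): print(onz(n,p,z))
for n,p,z in(('top',(193,178),.034),('top',(205,180.5),.034),('top',(293,232),.062),('top',(331,231),.058)): print(onz(n,p,z))
import cv2
s=cv2.imread('pics/scene0.png')
cv2.imwrite('pics/s_base.png',cv2.resize(s[150:230,170:300],None,fx=6,fy=6,interpolation=cv2.INTER_CUBIC))
E
```

```text
tip [ 0.57635843 -0.20398643  0.225     ]
collar bottom z=.305 test: [array([ 0.59086656, -0.22411326,  0.3       ]), array([ 0.58006372, -0.20894519,  0.305     ])]
pUL [ 0.59693936 -0.18333482  0.276     ]
pUR [ 0.59581775 -0.22489418  0.276     ]
pLL [ 0.59634914 -0.18432501  0.242     ]
pLR [ 0.59444341 -0.22542054  0.242     ]
arm top [ 0.60358315 -0.18004063  0.365     ]
arm top [ 0.60340499 -0.22591734  0.365     ]
arm top [ 0.55618669 -0.18267339  0.365     ]
arm top [ 0.55692819 -0.22565042  0.365     ]
base [ 0.6257668  -0.08074129  0.        ]
base [ 0.631604   -0.24454136  0.        ]
base top [ 0.63578025 -0.08025439  0.04      ]
base top [ 0.65044706 -0.32984322  0.04      ]
sbase [ 0.6567911  -0.35733457  0.        ]
sbase [ 0.69821462 -0.18854008  0.        ]
[0.60670052 0.13909866 0.034     ]
[0.59236383 0.10768069 0.034     ]
[ 0.43614332 -0.16017256  0.062     ]
[ 0.43949089 -0.27427026  0.058     ]
[0.60331688 0.14034717 0.034     ]
[0.59537808 0.10308547 0.034     ]
[ 0.43644916 -0.16362781  0.062     ]
[ 0.43920677 -0.2766288   0.058     ]
```

View pics/s_base.png

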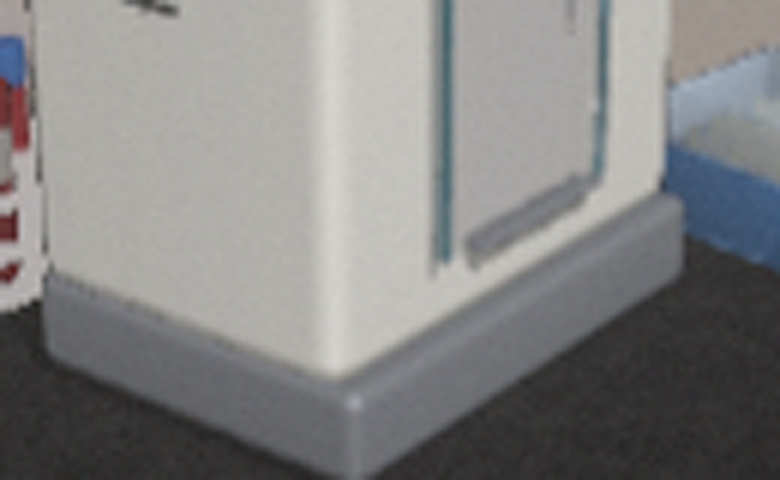

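```bash
python3 - <<'E'
from h import *
b=lambda x,y:(170+x/6,150+y/6)
A=onz('scene',b(350,477),0);B=onz('scene',b(683,280),0);C=onz('scene',b(48,358),0);print(A,B,C)
d=A-B;print('yaw front',np.arctan2(-d[0],d[1])); d=C-A;print('yaw side',np.arctan2(d[1],d[0]))
t=lambda x,y:(250+x/5,130+y/5)
A=onz('top',t(72,213),0);B=onz('top',t(478,190),0);print(A,B);d=A-B;print(np.arctan2(-d[0],d[1]))
for x,y in((.576,-.204),(.580,-.209),(.578,-.2065)): print([proj('scene',(x,y,z)) for z in(.225,.305,.335)])
E
```

```text
[ 0.64446484 -0.09954323  0.        ] [ 0.64578012 -0.34212113  0.        ] [ 0.8183025  -0.08525162  0.        ]
yaw front 0.0054220352486164195
yaw side 0.08202793896773822
[ 0.62512333 -0.08073839  0.        ] [ 0.63899742 -0.3385611   0.        ]
0.0537606695194793
[array([278.45761594, 141.22340691]), array([279.92069842, 108.58608561]), array([280.48508741,  95.83655926])]
[array([278.34776179, 140.32819809]), array([279.79790258, 107.85775198]), array([280.35718548,  95.17748697])]
[array([278.40253422, 140.77451308]), array([279.85911973, 108.22082637]), array([280.42094513,  95.50602022])]
```

```bash
python3 - <<'E'
from h import *
t=cv2.imread('pics/top0.png')
g=cv2.cvtColor(t,cv2.COLOR_BGR2GRAY)
# left edge of case top: per row strongest gradient near col 255-275
L=[]
for y in range(65,135,3):
    row=g[y,254:276].astype(float);L.append((254.5+np.argmax(np.diff(row)),y))
Bk=[]
for x in range(280,372,4):
    col=g[38:62,x].astype(float);Bk.append((x,38.5+np.argmax(np.abs(np.diff(col)))))
print(L[::4],Bk[::4])
Rt=[]
for y in range(65,135,3):
    row=g[y,374:398].astype(float);Rt.append((374.5+np.argmin(np.diff(row)),y))
print(Rt[::4])
for n,P in(('L',L),('B',Bk),('R',Rt)):
    W=np.array([onz('top',p,.44)[:2] for p in P]);
    vx,vy,x0,y0=cv2.fitLine(W.astype(np.float32),cv2.DIST_HUBER,0,.005,.005).ravel();print(n,vx,vy,x0,y0,np.arctan(vy/vx) if abs(vx)>abs(vy) else np.arctan(-vx/vy))
cv2.imwrite('pics/t_case.png',cv2.resize(t[30:190,250:400],None,fx=3.7,fy=3.7,interpolation=cv2.INTER_CUBIC))
E
```

```text
[(np.float64(261.5), 65), (np.float64(261.5), 77), (np.float64(261.5), 89), (np.float64(261.5), 101), (np.float64(262.5), 113), (np.float64(262.5), 125)] [(280, np.float64(44.5)), (296, np.float64(50.5)), (312, np.float64(49.5)), (328, np.float64(48.5)), (344, np.float64(48.5)), (360, np.float64(47.5))]
[(np.float64(380.5), 65), (np.float64(381.5), 77), (np.float64(383.5), 89), (np.float64(384.5), 101), (np.float64(385.5), 113), (np.float64(391.5), 125)]
L 0.99999297 -0.0037542162 0.71765083 -0.06937157 -0.0037542249
B 0.010704389 -0.9999427 0.811258 -0.20027038 0.010704593
R 0.9990749 0.04300391 0.71940774 -0.31807145 0.043017175
```

View pics/t_case.png

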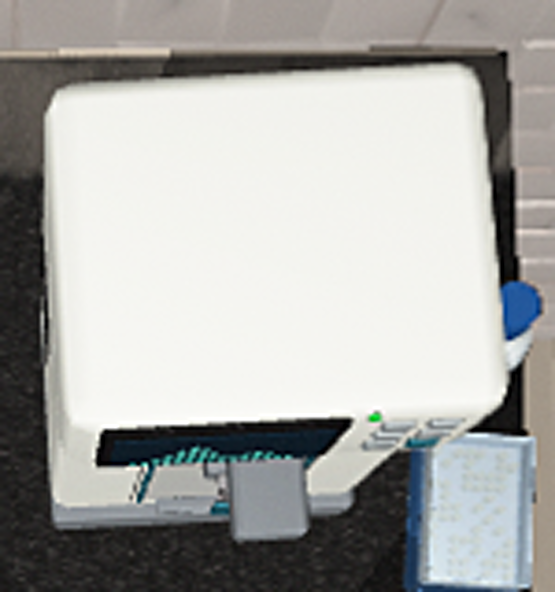

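```bash
python3 - <<'E'
from h import *
c=lambda x,y:onz('top',(250+x/3.7,30+y/3.7),.44)
for a,b in(((46,120),(70,415)),((485,95),(509,375)),((75,88),(460,65)),((85,432),(480,405))):
    d=c(*b)-c(*a);print(c(*a),c(*b), np.arctan(d[1]/d[0]) if abs(d[0])>abs(d[1]) else np.arctan(-d[0]/d[1]))
E
```

```text
[ 0.78150797 -0.07154196  0.44      ] [ 0.61268455 -0.0839452   0.44      ] 0.07333697691085718
[ 0.79471782 -0.31705224  0.44      ] [ 0.63402075 -0.32361024  0.44      ] 0.040787065690412426
[ 0.8002336  -0.08788127  0.44      ] [ 0.81248506 -0.30378918  0.44      ] 0.05668314334703747
[ 0.60318537 -0.09205279  0.44      ] [ 0.61732776 -0.30714506  0.44      ] 0.06565584198266164
```

```bash
cat >> h.py <<'E'
def st():
    o=r.get_obs(); return o,np.array(o['tcp_pos']),R.from_rotvec(o['orientation']).as_matrix()
def row(p,M=None):
    o,p0,M0=st(); M=M0 if M is None else M
    w=R.from_matrix(M0.T@M).as_rotvec()/np.pi; s=M0.T@(np.array(p)-p0)/.2
    return np.round(np.r_[w,s],4).tolist()
def show():
    o,p,M=st(); print('t',round(o['clock'],2),'p',p.round(4),'x',M[:,0].round(3),'y',M[:,1].round(3),'z',M[:,2].round(3),'q',np.round(o['joints'],3),'F',np.round(o['contact_force'],2),'M',np.round(o['moment'],2),'w',round(o['grip_width'],4))
E
python3 - <<'E'
from h import *
show(); a=np.radians(55.3)
for s in(1,-1):
    x=s*np.array([np.cos(a),np.sin(a),0]);z=np.array([0,0,-1.]);M=np.c_[x,np.cross(z,x),z]
    print(row([.44,-.25,.24],M)); print(row([.422,.123,.12],M))
print(row([.44,-.25,.24]))
E
```

```text
t 0.1 p [ 0.2043 -0.6428  0.2304] x [ 0.953  0.303 -0.   ] y [ 0.303 -0.953 -0.002] z [-0.001  0.002 -1.   ] q [ 1.155  0.478  0.022  1.556 -0.011  1.109 -0.083] F [ 0.03 -0.05 -0.65] M [-0.03  0.09  0.01] w 0.0852
[-0.0005, -0.0001, -0.2093, 1.7181, -1.5147, -0.0457]
[-0.0005, -0.0001, -0.2093, 2.1974, -3.3184, 0.5572]
[-0.0002, 0.0007, 0.7907, 1.7181, -1.5147, -0.0457]
[-0.0002, 0.0007, 0.7907, 2.1974, -3.3184, 0.5572]
[0.0, 0.0, 0.0, 1.7181, -1.5147, -0.0457]
```

```bash
python3 - <<'E'
from h import *
print(row([.335,-.47,.24])); print(row([.40,-.35,.24]))
E
```

```text
[0.0, 0.0, 0.0, 0.8846, -0.6255, -0.047]
[0.0, 0.0, 0.0, 1.3761, -1.0988, -0.0463]
```

```bash
python3 -m jog '[0,0,-0.05,0.22,-0.16,-0.01,1, 0,0,-0.1,0.44,-0.31,-0.02,1, 0,0,-0.15,0.66,-0.47,-0.03,1, 0,0,-0.2,0.88,-0.63,-0.04,1, 0,0,-0.2,0.98,-0.8,-0.04,1]'; python3 - <<'E'
from h import *
show(); a=np.radians(55.3)
x=np.array([np.cos(a),np.sin(a),0]);z=np.array([0,0,-1.]);M=np.c_[x,np.cross(z,x),z]
for p in ([.42,-.3,.23],[.44,-.13,.2],[.422,.123,.12]): print(row(p,M))
E
```

```text
clock: 0.6
tcp_pos: [0.343, -0.4341, 0.2386]
orientation: [-2.799, -1.425, -0.002]
contact_force: [0.9, 0.6, 0.2]
grip_width: 0.085
t 0.6 p [ 0.343  -0.4341  0.2386] x [0.588 0.809 0.001] y [ 0.809 -0.588 -0.   ] z [ 0.001  0.001 -1.   ] q [ 0.954  0.281 -0.198  1.83   0.062  1.038  0.103] F [0.9  0.56 0.23] M [ 0.07 -0.09 -0.  ] w 0.085
[-0.0001, -0.0005, -0.0073, 0.7687, -0.0831, 0.044]
[-0.0001, -0.0005, -0.0073, 1.5148, -0.502, 0.1952]
[-0.0001, -0.0005, -0.0073, 2.4845, -1.3184, 0.5969]
```

```bash
python3 -m jog '[0,0,-0.007,0.25,-0.04,0.02,1, 0,0,-0.007,0.5,-0.1,0.04,1, 0,0,-0.007,0.75,-0.15,0.06,1, 0,0,-0.007,0.99,-0.25,0.08,1]'; python3 - <<'E'
from h import *
show(); a=np.radians(55.3)
x=np.array([np.cos(a),np.sin(a),0]);z=np.array([0,0,-1.]);M=np.c_[x,np.cross(z,x),z]
for p in ([.44,-.13,.2],[.422,.123,.12]): print(row(p,M))
E
```

```text
clock: 1.0
tcp_pos: [0.418, -0.2505, 0.2233]
orientation: [-2.783, -1.457, -0.003]
contact_force: [0.7, 0.2, 0.5]
grip_width: 0.086
t 1.0 p [ 0.418  -0.2505  0.2233] x [0.57  0.822 0.002] y [ 0.822 -0.57   0.   ] z [ 0.001  0.001 -1.   ] q [ 0.701  0.196 -0.325  1.984  0.073  0.972 -0.266] F [0.66 0.23 0.47] M [-0.02 -0.01 -0.04] w 0.086
[0.0001, -0.0006, -0.0002, 0.5577, -0.2527, 0.1176]
[0.0001, -0.0006, -0.0002, 1.5453, -1.0476, 0.5192]
```

```bash
python3 -m jog '[0,0,0,0.2,-0.1,0.03,1, 0,0,0,0.4,-0.2,0.06,1, 0,0,0,0.6,-0.33,0.09,1, 0,0,0,0.8,-0.47,0.12,1,0,0,0,0.98,-0.62,0.15,1]'; python3 - <<'E'
from h import *
show(); a=np.radians(55.3)
x=np.array([np.cos(a),np.sin(a),0]);z=np.array([0,0,-1.]);M=np.c_[x,np.cross(z,x),z]
for p in ([.422,.123,.10],): print(row(p,M))
E
```

```text
clock: 1.5
tcp_pos: [0.4276, -0.0167, 0.1935]
orientation: [-2.783, -1.457, -0.003]
contact_force: [0.7, 0.7, 0.1]
grip_width: 0.0854
t 1.5 p [ 0.4276 -0.0167  0.1935] x [0.57  0.822 0.002] y [ 0.822 -0.57   0.001] z [ 0.002  0.002 -1.   ] q [ 0.37   0.151 -0.513  2.129  0.094  0.881 -0.804] F [0.71 0.69 0.08] M [ 0.03 -0.05 -0.03] w 0.0854
[0.0002, -0.0007, -0.0002, 0.5571, -0.421, 0.4684]
```

```bash
python3 -m jog '[0,0,0,0.18,-0.14,0.15,1, 0,0,0,0.37,-0.28,0.3,1, 0,0,0,0.557,-0.421,0.468,1, 0,0,0,0.557,-0.421,0.468,1]'; python3 - <<'E'
from h import *
show()
for n in("scene","top"): cv2.imwrite(f'pics/{n}1.png',r.grab_frame(n)[:,:,::-1])
s=cv2.imread('pics/scene1.png'); cv2.imwrite('pics/s1c.png',cv2.resize(s[200:360,130:310],None,fx=4,fy=3.7))
s=cv2.imread('pics/top1.png'); cv2.imwrite('pics/t1c.png',cv2.resize(s[170:300,130:280],None,fx=5,fy=4.6))
E
```

```text
clock: 1.9
tcp_pos: [0.4202, 0.1267, 0.0981]
orientation: [-2.777, -1.463, -0.001]
contact_force: [-0.8, -1.3, 0.6]
grip_width: 0.0853
t 1.9 p [0.4202 0.1267 0.0981] x [0.566 0.825 0.002] y [ 0.825 -0.566 -0.002] z [-0.001  0.003 -1.   ] q [ 0.051  0.341 -0.559  2.188  0.281  0.68  -1.304] F [-0.83 -1.28  0.64] M [ 0.01 -0.   -0.03] w 0.0853
```

View pics/s1c.png

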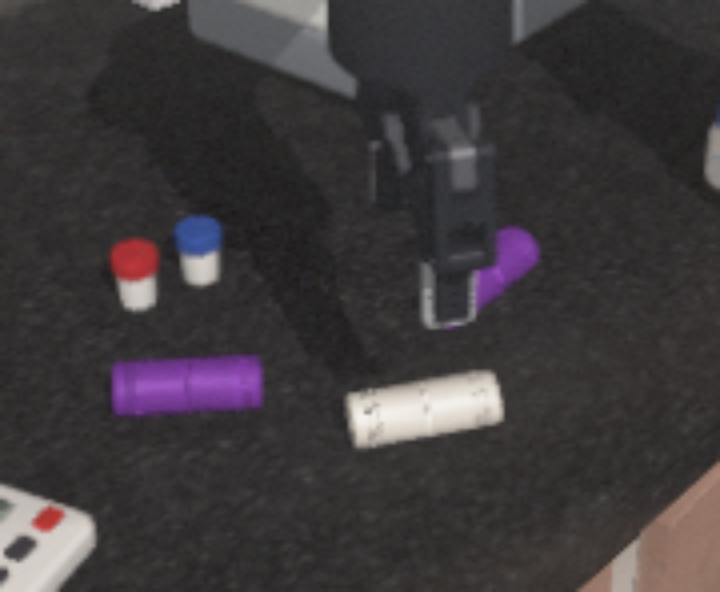

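View pics/t1c.png

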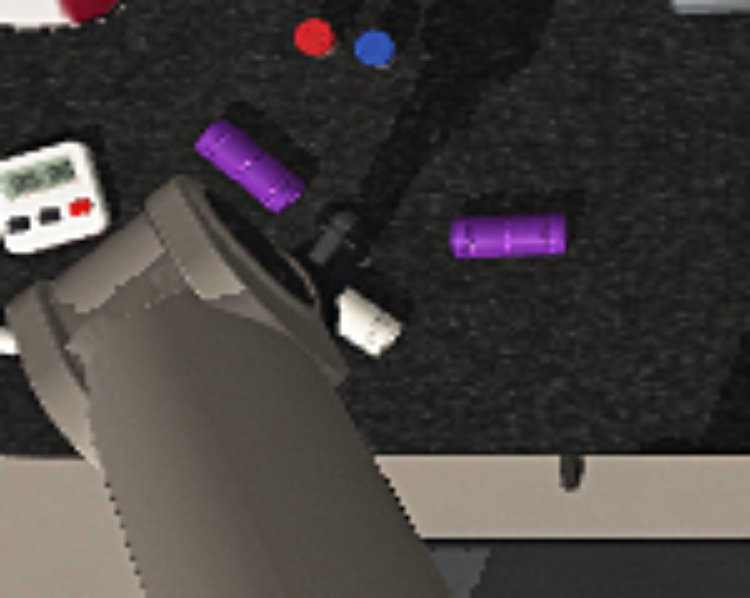

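The gripper is over the cup, with the fingers on either side of it. Both purple cups are clear of the descent path. Going down, partly closed.

```bash
python3 - <<'E'
from h import *
a=np.radians(55.3)
x=np.array([np.cos(a),np.sin(a),0]);z=np.array([0,0,-1.]);M=np.c_[x,np.cross(z,x),z]
for p in ([.422,.123,.05],[.422,.123,.003],): print(row(p,M))
E
```

```text
[-0.0009, -0.0003, 0.0016, -0.0062, 0.0148, 0.2427]
[-0.0009, -0.0003, 0.0016, -0.0064, 0.0155, 0.4777]
```

```bash
python3 -m jog '[-0.001,0,0.002,-0.006,0.015,0.12,0.65, -0.001,0,0.002,-0.006,0.015,0.24,0.65, -0.001,0,0.002,-0.006,0.015,0.36,0.65, -0.001,0,0.002,-0.006,0.015,0.44,0.65, -0.001,0,0.002,-0.006,0.015,0.475,0.65, -0.001,0,0.002,-0.006,0.015,0.475,0.65]' 30; python3 -c "
from h import *
show()
cv2.imwrite('pics/s2.png',cv2.resize(r.grab_frame('scene')[200:360,130:310,::-1],None,fx=4,fy=3.7))"
```

```text
clock: 2.6
tcp_pos: [0.4219, 0.1221, 0.0033]
orientation: [2.784, 1.454, -0.0]
contact_force: [0.2, -0.2, 0.1]
grip_width: 0.0553
t 2.6 p [0.4219 0.1221 0.0033] x [ 0.571  0.821 -0.   ] y [ 0.821 -0.571  0.   ] z [-0. -0. -1.] q [-0.067  0.517 -0.425  2.237  0.467  0.471 -1.472] F [ 0.23 -0.21  0.08] M [0.02 0.03 0.05] w 0.0553
```

View pics/s2.png

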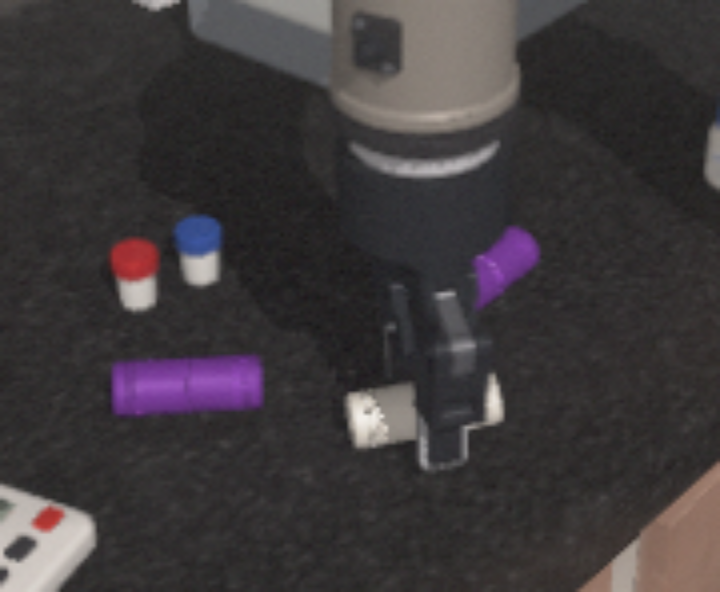

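The pad straddles the cup at mid-length, allowing for parallax. Closing.

```bash
python3 -m jog '[0,0,0,0,0,0,0.4, 0,0,0,0,0,0,0.2, 0,0,0,0,0,0,0.0,0,0,0,0,0,0,0.0,0,0,0,0,0,0,0.0]' 45; python3 -c "
from h import *
show()"
```

```text
clock: 3.15
tcp_pos: [0.4232, 0.1225, 0.0049]
orientation: [2.783, 1.454, 0.004]
contact_force: [-0.9, -1.0, 7.8]
grip_width: 0.0258
t 3.15 p [0.4232 0.1225 0.0049] x [0.571 0.821 0.002] y [ 0.821 -0.571  0.002] z [ 0.003  0.    -1.   ] q [-0.066  0.515 -0.427  2.236  0.467  0.472 -1.472] F [-0.92 -0.98  7.79] M [-0.27  0.11  0.02] w 0.0258
```

```bash
python3 -m jog '[0,0,0,0,0,-0.05,0, 0,0,0,0,0,-0.2,0,0,0,0,0,0,-0.4,0,0,0,0,0,0,-0.6,0,0,0,0,0,0,-0.7,0,0,0,0,0,0,-0.7,0]' 45; python3 -c "
from h import *
show()
cv2.imwrite('pics/s3.png',cv2.resize(r.grab_frame('scene')[120:340,100:340,::-1],None,fx=3.3,fy=2.7))"
```

```text
clock: 3.75
tcp_pos: [0.4246, 0.1231, 0.1484]
orientation: [2.782, 1.453, 0.014]
contact_force: [0.3, 0.1, 0.1]
grip_width: 0.0258
t 3.75 p [0.4246 0.1231 0.1484] x [0.571 0.821 0.006] y [ 0.821 -0.571  0.007] z [ 0.009  0.001 -1.   ] q [ 0.113  0.257 -0.607  2.146  0.211  0.786 -1.235] F [0.27 0.07 0.11] M [ 0.02  0.01 -0.  ] w 0.0258
```

View pics/s3.png

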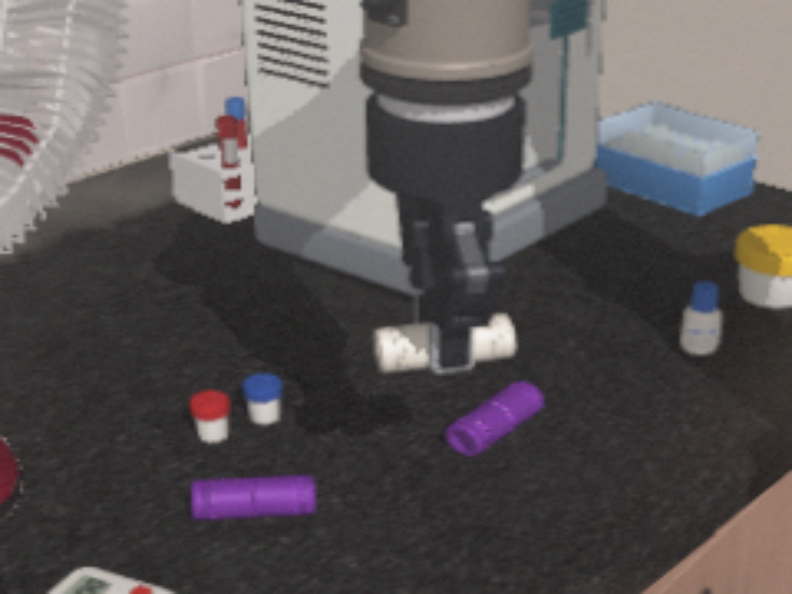

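```bash
cat > kin.py <<'E'
import numpy as np, itertools
from scipy.spatial.transform import Rotation as R
D=[([1.155,.478,.022,1.556,-.011,1.109,-.083],[.2043,-.6428,.2304],[.953,.303,0],[-.001,.002,-1]),
([.954,.281,-.198,1.83,.062,1.038,.103],[.343,-.4341,.2386],[.588,.809,.001],[.001,.001,-1]),
([.701,.196,-.325,1.984,.073,.972,-.266],[.418,-.2505,.2233],[.57,.822,.002],[.001,.001,-1]),
([.37,.151,-.513,2.129,.094,.881,-.804],[.4276,-.0167,.1935],[.57,.822,.002],[.002,.002,-1]),
([.051,.341,-.559,2.188,.281,.68,-1.304],[.4202,.1267,.0981],[.566,.825,.002],[-.001,.003,-1]),
([-.067,.517,-.425,2.237,.467,.471,-1.472],[.4219,.1221,.0033],[.571,.821,0],[0,0,-1]),
([.113,.257,-.607,2.146,.211,.786,-1.235],[.4246,.1231,.1484],[.571,.821,.006],[.009,.001,-1])]
def chain(q,s,c):
    M=[];A=R.from_euler('z',c)
    for i in range(7):
        A=A*R.from_euler('z' if i%2==0 else 'y',s[i]*q[i]); M.append(A.as_matrix())
    return M
if __name__=='__main__':
    best=[]
    for s in itertools.product((1,-1),repeat=7):
      if s[1]<0: continue
      M0=[chain(d[0],s,0) for d in D]
      # base yaw c & tool yaw t
      T=[]
      for d in D:
        x=np.array(d[2]);z=np.array(d[3]);T.append(np.c_[x,np.cross(z,x),z])
      # tool z only first: choose c by aligning z & positions; then error
      for c in np.arange(-np.pi,np.pi,np.pi/36):
        Rc=R.from_euler('z',c).as_matrix()
        e=sum(np.linalg.norm(Rc@m[6][:,2]-t[:,2]) for m,t in zip(M0,T))
        K=[ (Rc@m[6]).T@t for m,t in zip(M0,T)]
        mean=R.from_matrix(np.array(K)).mean(); e2=sum((R.from_matrix(k)*mean.inv()).magnitude() for k in K)
        best.append((e+e2,s,c,mean.as_rotvec()))
    best.sort(key=lambda b:b[0])
    for b in best[:5]:
        A=[];y=[]
        for d in D:
            M=chain(d[0],b[1],b[2]); z=np.array([0,0,1.])
            A.append(np.c_[z,M[1][:,2],M[1][:,0],M[3][:,2],M[3][:,0],M[5][:,2],M[5][:,0]]);y.append(d[1])
        A=np.vstack(A);y=np.hstack(y);l,res,_,_=np.linalg.lstsq(A,y,rcond=None);print(b,l.round(3),np.abs(A@l-y).max())
E
python3 kin.py
```

```text
(np.float64(0.00941273732914277), (-1, 1, -1, 1, -1, 1, -1), np.float64(-3.552713678800501e-15), array([-3.69616678e-06,  2.80905251e-05,  1.57072679e+00])) [-1.193  0.527  0.098  0.468  0.007 -1.196  0.083] 0.0565643572354749
(np.float64(0.010212945278421239), (-1, 1, -1, 1, -1, 1, -1), np.float64(0.08726646259971282), array([-1.01402246e-04, -1.31036378e-04,  1.65799261e+00])) [-1.995  0.499  0.166  0.45   0.005 -2.032  0.13 ] 0.10383135371434535
(np.float64(0.01063474829385603), (-1, 1, -1, 1, -1, 1, -1), np.float64(-0.08726646259971993), array([9.17123319e-05, 1.83430848e-04, 1.48346097e+00])) [-0.397  0.55   0.029  0.484  0.006 -0.368  0.037] 0.006989688357957102
(np.float64(0.012429303316626748), (-1, 1, -1, 1, -1, 1, -1), np.float64(-0.1745329251994363), array([1.84886524e-04, 3.35088835e-04, 1.39619513e+00])) [ 0.385  0.569 -0.041  0.499  0.004  0.446 -0.007] 0.053833749673392994
(np.float64(0.01247031368069557), (-1, 1, -1, 1, -1, 1, -1), np.float64(0.1745329251994292), array([-2.01475142e-04, -2.94063927e-04,  1.74525842e+00])) [-2.797e+00  4.680e-01  2.330e-01  4.310e-01  2.000e-03 -2.871e+00
  1.780e-01] 0.14382275427168847
```

```bash
cat > fit.py <<'E'
from kin import *
from scipy.optimize import least_squares
S=(-1,1,-1,1,-1,1,-1)
def fk(q,v):
    c,h,L1,a1,L2,a2,L3,a3,bx,by=v
    M=chain(q,S,c); return np.array([bx,by,h])+L1*M[1][:,2]+a1*M[1][:,0]+L2*M[3][:,2]+a2*M[3][:,0]+L3*M[5][:,2]+a3*M[5][:,0], M
def fit(D,reg=.02):
    f=lambda v:np.r_[np.hstack([fk(d[0],v)[0]-d[1] for d in D])/.001,np.array([v[3],v[5],v[7],v[8],v[9]])*reg/.001,(v[1]-.33)*.1/.001*reg]
    return least_squares(f,[-.09,.33,.55,0,.48,0,.35,0,0,0])
if __name__=='__main__':
    for g in(.01,.1): o=fit(D,g); print(o.x.round(4),np.abs(o.fun[:3*len(D)]).max())
E
python3 fit.py
```

```text
[-7.770e-02  6.144e-01  5.293e-01 -4.000e-04  4.549e-01 -3.100e-02
  6.795e-01  9.500e-03 -4.400e-03 -2.200e-02] 2.3203771248147387
[-0.0822  0.3926  0.5331  0.0014  0.4597 -0.0245  0.453   0.0117 -0.0031
 -0.0186] 2.6067349905563186
```

```bash
python3 - <<'E'
from h import *
o,p,M=st()
T=R.from_euler('x',-40,degrees=True).as_matrix()@M
print(row([.44,.06,.27],T))
E
```

```text
[-0.127, -0.1823, -0.0015, -0.2071, 0.2492, -0.6167]
```

```bash
python3 -m jog '[-0.025,-0.036,0,-0.04,0.05,-0.15,0, -0.05,-0.073,0,-0.08,0.1,-0.3,0,-0.076,-0.11,0,-0.12,0.15,-0.45,0,-0.1,-0.146,0,-0.16,0.2,-0.55,0,-0.127,-0.182,0,-0.2,0.25,-0.6,0,-0.127,-0.182,0,-0.2,0.25,-0.6,0]' 45; cat > fit.py <<'E'
from kin import *
from scipy.optimize import least_squares
import json,os
from bench import r
S=(-1,1,-1,1,-1,1,-1); TW=R.from_euler('z',np.pi/2).as_matrix()
def fk(q,v):
    h,L1,a1,b1,L2,a2,b2,L3,a3,b3=v
    M=chain(q,S,0); 
    return np.array([0,0,h])+M[1]@[a1,b1,L1]+M[3]@[a2,b2,L2]+M[5]@[a3,b3,L3], M[6]@TW
def fit(D,reg=.02):
    f=lambda v:np.r_[np.hstack([fk(d[0],v)[0]-d[1] for d in D])/.001,np.array([v[2],v[5],v[8],v[3],v[6],v[9]])*reg/.001,(v[0]-.33)*.1/.001*reg]
    return least_squares(f,[.33,.55,0,0,.48,0,0,.35,0,0])
def rec():
    o=r.get_obs(); L=json.load(open('d.json')) if os.path.exists('d.json') else []
    L.append((list(map(float,o['joints'])),list(map(float,o['tcp_pos'])))); json.dump(L,open('d.json','w'))
    DD=[(d[0],np.array(d[1])) for d in D]+[(d[0],np.array(d[1])) for d in L]; return DD
if __name__=='__main__':
    DD=rec()
    for g in(.01,.1):
        o=fit(DD,g); print(o.x.round(4),np.abs(o.fun[:3*len(DD)]).max())
E
python3 -c "
from h import *
show()"; python3 fit.py
```

```text
clock: 4.4
tcp_pos: [0.4404, 0.0627, 0.2648]
orientation: [2.204, 1.155, -0.414]
contact_force: [-0.0, 0.4, -1.0]
grip_width: 0.0259
t 4.4 p [0.4404 0.0627 0.2648] x [ 0.57   0.631 -0.526] y [ 0.821 -0.434  0.37 ] z [ 0.005 -0.643 -0.766] q [-0.225  0.316 -0.539  1.946  0.637  1.503 -1.628] F [-0.04  0.39 -1.02] M [ 0.81 -0.04 -0.01] w 0.0259
[ 2.874e-01  5.408e-01  4.000e-04 -3.080e-02  4.724e-01 -5.000e-04
 -3.130e-02  3.268e-01  2.000e-04 -2.000e-04] 0.3154826909053665
[ 2.881e-01  5.406e-01  5.000e-04 -3.070e-02  4.724e-01 -1.000e-04
 -3.030e-02  3.270e-01  1.000e-04 -1.100e-03] 0.3606855975887835
```

The fitted kinematics are good to 0.3 mm. Next I'll check which tool azimuths and roll directions are feasible at the probe.

```bash
cat > ik.py <<'E'
from fit import *
V=np.array([.2875,.5408,.0004,-.0308,.4724,-.0003,-.0308,.3268,.0002,-.0006])
lo=np.array([-2.96,-.34,-1.41,.24,-1.37,.17,-2.96]);hi=np.array([2.96,2.1,1.46,2.44,4.51,1.92,2.96])
def elb(q):
    M=chain(q,S,0); e=np.array([0,0,V[0]])+M[1]@[V[2],V[3],V[1]]; w=e+M[3]@[V[5],V[6],V[4]]; return e,w
def ik(p,T,q0,w=.01):
    def f(q):
        x,M=fk(q,V); return np.r_[(x-p)/.1*10,R.from_matrix(M.T@T).as_rotvec()*10,w*(q-q0)]
    s=least_squares(f,np.clip(q0,lo+.02,hi-.02),bounds=(lo+.01,hi-.01)); x,M=fk(s.x,V)
    return s.x,np.linalg.norm(x-p),R.from_matrix(M.T@T).magnitude()
def tool(phi,up):
    z=np.array([np.cos(phi),np.sin(phi),0]);x=np.array([0,0,float(up)]);return np.c_[x,np.cross(z,x),z]
E
python3 - <<'E'
from ik import *
rng=np.random.default_rng(0)
qn=np.array(r.get_obs()['joints'])
for up in(1,-1):
  for ph in(-80,-60,-40,-20,0,20):
    T=tool(np.radians(ph),up); b=None;n=0
    for z in(.225,):
      for k in range(25):
        q,e,a=ik(np.array([.578,-.205,z])+.009*T[:,2],T,rng.uniform(lo,hi),1e-3)
        if e<1e-3 and a<.01:
            n+=1; d=np.abs(q-qn).max()
            if b is None or d<b[0]: b=(d,q)
    print(up,ph,n,None if b is None else (b[1].round(2),[x.round(2) for x in elb(b[1])]))
E
```

```text
1 -80 12 (array([-0.07,  0.8 , -0.31,  2.02,  1.53,  1.82,  1.9 ]), [array([ 0.39, -0.  ,  0.67]), array([0.52, 0.11, 0.22])])
1 -60 16 (array([-1.22,  1.61,  1.32,  2.34,  1.93,  0.18,  1.02]), [array([0.22, 0.5 , 0.27]), array([0.42, 0.07, 0.23])])
1 -40 0 None
1 -20 0 None
1 0 13 (array([ 1.51,  1.2 , -1.21,  2.43,  3.56,  0.96,  2.5 ]), [array([ 0.  , -0.51,  0.48]), array([ 0.26, -0.21,  0.22])])
1 20 6 (array([0.2 , 0.87, 0.6 , 2.33, 4.05, 1.91, 1.27]), [array([ 0.4 , -0.11,  0.64]), array([ 0.28, -0.31,  0.22])])
-1 -80 19 (array([-0.45,  0.79,  0.17,  2.05,  1.38,  1.51, -1.25]), [array([0.36, 0.14, 0.67]), array([0.52, 0.11, 0.22])])
-1 -60 12 (array([-0.69,  0.81,  0.46,  2.31,  1.72,  1.24, -1.55]), [array([0.32, 0.23, 0.66]), array([0.42, 0.07, 0.22])])
-1 -40 0 None
-1 -20 0 None
-1 0 13 (array([ 1.62,  1.46, -1.4 ,  2.43,  3.38,  0.82, -0.27]), [array([-0.06, -0.54,  0.35]), array([ 0.26, -0.2 ,  0.22])])
-1 20 10 (array([ 0.2 ,  0.87,  0.6 ,  2.33,  4.05,  1.91, -1.87]), [array([ 0.4 , -0.11,  0.64]), array([ 0.28, -0.31,  0.22])])
```

```bash
python3 - <<'E'
from ik import *
from h import onz
print('fan',onz('top',(172,135),.25),onz('top',(172,135),.45))
qn=np.array(r.get_obs()['joints'])
for ph in(-55,-60,-65,-70,-75,-80):
    T=tool(np.radians(ph),-1);q=np.array([-.55,.8,.3,2.1,1.5,1.4,-1.4])
    for p in((.5,-.05,.175),(.578,-.205,.175),(.578,-.205,.225)):
        q,e,a=ik(np.array(p)+.009*T[:,2],T,q,.02); print(ph,p,q.round(2),round(e,4),round(a,3),[x.round(2) for x in elb(q)])
E
```

```text
fan [0.68062447 0.15755008 0.25      ] [0.62582511 0.11025509 0.45      ]
-55 (0.5, -0.05, 0.175) [-0.83  0.85  0.09  2.36  1.42  1.49 -1.63] 0.0 0.0 [array([0.3 , 0.28, 0.64]), array([0.32, 0.21, 0.17])]
-55 (0.578, -0.205, 0.175) [-0.54  0.89  0.28  2.34  1.84  1.38 -1.69] 0.0 0.0 [array([0.38, 0.19, 0.63]), array([0.4 , 0.05, 0.17])]
-55 (0.578, -0.205, 0.225) [-0.56  0.76  0.31  2.36  1.85  1.35 -1.59] 0.0 0.0 [array([0.33, 0.17, 0.68]), array([0.4 , 0.05, 0.22])]
-60 (0.5, -0.05, 0.175) [-0.82  0.85  0.1   2.31  1.34  1.5  -1.57] 0.0 0.0 [array([0.3 , 0.28, 0.64]), array([0.34, 0.22, 0.17])]
-60 (0.578, -0.205, 0.175) [-0.55  0.88  0.28  2.28  1.73  1.36 -1.61] 0.0 0.0 [array([0.37, 0.19, 0.63]), array([0.42, 0.07, 0.17])]
-60 (0.578, -0.205, 0.225) [-0.56  0.76  0.3   2.3   1.74  1.35 -1.51] 0.0 0.0 [array([0.33, 0.17, 0.68]), array([0.42, 0.07, 0.22])]
-65 (0.5, -0.05, 0.175) [-0.81  0.85  0.1   2.25  1.26  1.51 -1.51] 0.0 0.0 [array([0.3 , 0.27, 0.64]), array([0.37, 0.24, 0.17])]
-65 (0.578, -0.205, 0.175) [-0.55  0.88  0.27  2.22  1.62  1.36 -1.53] 0.0 0.0 [array([0.37, 0.19
[... 667 characters left out ...]
.64]), array([0.42, 0.26, 0.17])]
-75 (0.578, -0.205, 0.175) [-0.54  0.9   0.26  2.1   1.43  1.39 -1.38] 0.0 0.0 [array([0.38, 0.19, 0.63]), array([0.5 , 0.1 , 0.17])]
-75 (0.578, -0.205, 0.225) [-0.55  0.79  0.28  2.12  1.44  1.4  -1.3 ] 0.0 0.0 [array([0.34, 0.17, 0.67]), array([0.5 , 0.1 , 0.22])]
-80 (0.5, -0.05, 0.175) [-0.75  0.88  0.11  2.07  1.07  1.59 -1.35] 0.0 0.0 [array([0.33, 0.26, 0.63]), array([0.44, 0.26, 0.17])]
-80 (0.578, -0.205, 0.175) [-0.52  0.91  0.25  2.04  1.34  1.42 -1.32] 0.0 0.0 [array([0.38, 0.19, 0.62]), array([0.52, 0.11, 0.17])]
-80 (0.578, -0.205, 0.225) [-0.53  0.81  0.27  2.06  1.35  1.44 -1.24] 0.0 0.0 [array([0.35, 0.17, 0.66]), array([0.52, 0.11, 0.22])]
```

```bash
python3 - <<'E'
from ik import *; from h import row
T=tool(np.radians(-60),-1); print(row(np.array([.49,-.04,.24])+.009*T[:,2],T))
E
```

```text
[-0.2342, -0.218, -0.2505, -0.1291, 0.4158, 0.4516]
```

```bash
python3 -m jog '[-0.029,-0.027,-0.031,-0.016,0.05,0.056,0, -0.058,-0.054,-0.062,-0.032,0.1,0.112,0, -0.088,-0.082,-0.094,-0.05,0.156,0.169,0, -0.117,-0.109,-0.125,-0.065,0.208,0.225,0, -0.146,-0.136,-0.156,-0.08,0.26,0.28,0, -0.175,-0.163,-0.187,-0.097,0.31,0.338,0, -0.205,-0.19,-0.22,-0.113,0.364,0.395,0, -0.234,-0.218,-0.2505,-0.129,0.416,0.4516,0,-0.234,-0.218,-0.2505,-0.129,0.416,0.4516,0, -0.234,-0.218,-0.2505,-0.129,0.416,0.4516,0]' 45; python3 -c "
from h import *
show()
for n in('scene','top'): cv2.imwrite(f'pics/{n}4.png',cv2.resize(r.grab_frame(n)[:,:,::-1],None,fx=1.5,fy=1.5))"; python3 fit.py
```

```text
clock: 5.4
tcp_pos: [0.4928, -0.0501, 0.238]
orientation: [0.813, 1.418, -0.824]
contact_force: [0.0, 0.4, -0.7]
grip_width: 0.0261
t 5.4 p [ 0.4928 -0.0501  0.238 ] x [-0.009 -0.003 -1.   ] y [ 0.867  0.498 -0.009] z [ 0.498 -0.867 -0.002] q [-0.442  0.707 -0.382  2.316  1.386  1.839 -1.458] F [ 0.02  0.35 -0.72] M [ 1.03  0.61 -0.03] w 0.0261
[ 2.874e-01  5.411e-01  3.000e-04 -3.050e-02  4.724e-01 -3.000e-04
 -3.150e-02  3.269e-01  2.000e-04 -2.000e-04] 0.30957986904933676
[ 2.878e-01  5.408e-01  4.000e-04 -3.070e-02  4.723e-01 -2.000e-04
 -3.090e-02  3.270e-01 -0.000e+00 -6.000e-04] 0.3157748372202285
```

View pics/scene4.png

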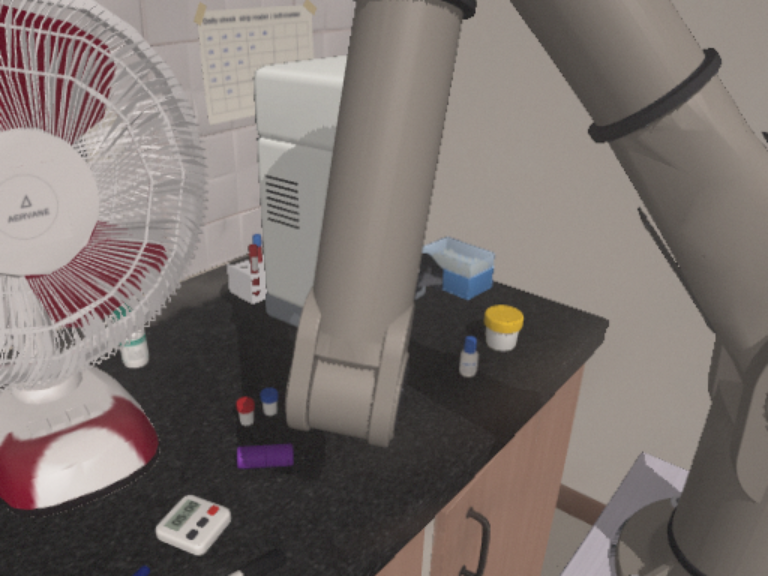

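View pics/top4.png

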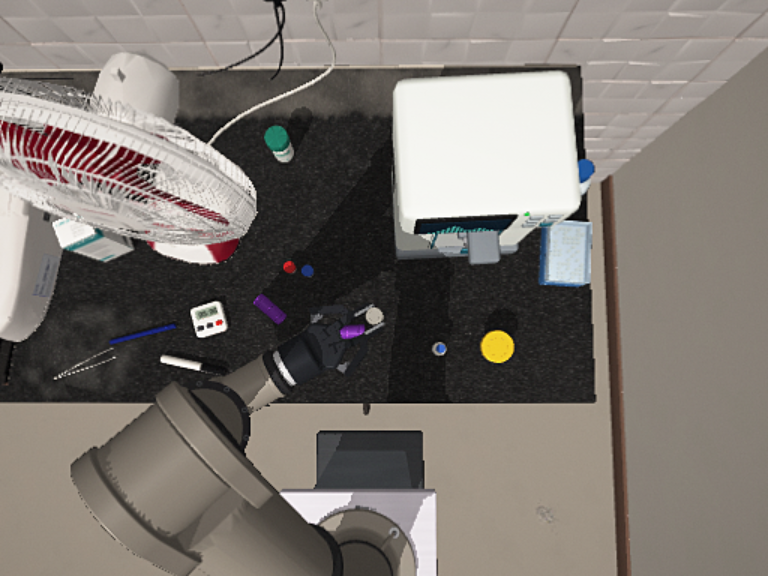

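The cup is held vertically: in the top view its end shows at (375,315) in the enlarged picture, between the fingers. In the scene view the forearm blocks the line to the probe, so I'll measure the cup's offset in the grip from the top view.

```bash
python3 - <<'E'
from h import *
f=r.grab_frame('top')[:,:,::-1]; 
c=f[190:230,215:275]; cv2.imwrite('pics/t4c.png',cv2.resize(c,None,fx=12,fy=12,interpolation=cv2.INTER_CUBIC))
o,p,M=st(); print('cup axis expected px at top end', proj('top',p-.009*M[:,2]+[0,0,.035]))
hsv=cv2.cvtColor(np.ascontiguousarray(f),cv2.COLOR_BGR2HSV); m=((hsv[...,2]>120)&(hsv[...,1]<60)).astype(np.uint8); z=np.zeros_like(m); z[198:222,238:262]=m[198:222,238:262]
k=max(cv2.findContours(z,0,1)[0],key=cv2.contourArea); print(cv2.minEnclosingCircle(k),cv2.fitEllipse(k))
for q in (cv2.minEnclosingCircle(k)[0],):
    w=onz('top',q,p[2]+.035); print(w, M.T@(w-p))
E
```

```text
cup axis expected px at top end [249.39918643 208.81476633]
((246.0806427001953, 212.16128540039062), 9.360285758972168) ((246.08604431152344, 211.94215393066406), (14.661334991455078, 18.484647750854492), 54.93942642211914)
[ 0.48196786 -0.0322099   0.27474205] [-0.03494365 -0.00298089 -0.02007688]
```

View pics/t4c.png

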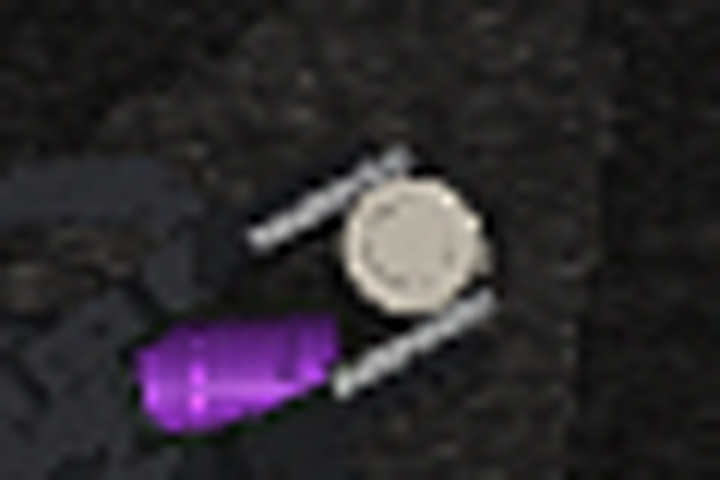

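```bash
python3 - <<'E'
from h import *
o,p,M=st()
w=onz('top',(215+413/12,190+245/12),p[2]+.035); print(w, M.T@(w-p)); print(140/12, 'px dia'); print(proj('top',w+[.014,0,0])-proj('top',w-[.014,0,0]))
E
```

```text
[ 0.48616782 -0.04026914  0.27474205] [-0.03497097 -0.00334686 -0.01099633]
11.666666666666666 px dia
[-1.56907692e-03 -1.15723471e+01]
```

```bash
python3 - <<'E'
from ik import *; from h import row
T=tool(np.radians(-78),-1)
for p in((.51,-.07,.175),(.55,-.15,.172),(.577,-.205,.172)): print(row(np.array(p)+.010*T[:,2],T))
E
```

```text
[0.0991, -0.001, -0.0002, 0.3232, -0.0031, 0.1823]
[0.0991, -0.001, -0.0002, 0.3368, -0.0287, 0.6289]
[0.0991, -0.001, -0.0002, 0.3359, -0.0484, 0.9346]
```

```bash
python3 -m jog '[0.03,0,0,0.15,0,0.08,0, 0.06,0,0,0.323,-0.003,0.182,0, 0.099,-0.001,0,0.33,-0.015,0.4,0, 0.099,-0.001,0,0.336,-0.029,0.6,0, 0.099,-0.001,0,0.336,-0.038,0.75,0,0.099,-0.001,0,0.336,-0.045,0.88,0,0.099,-0.001,0,0.336,-0.048,0.935,0,0.099,-0.001,0,0.336,-0.048,0.935,0]' 45; python3 -c "
from h import *
show()
f=r.grab_frame('scene')[:,:,::-1]
cv2.imwrite('pics/s5.png',cv2.resize(f,None,fx=1.5,fy=1.5))
cv2.imwrite('pics/s5c.png',cv2.resize(f[80:200,210:340],None,fx=6,fy=5,interpolation=2))"
```

```text
clock: 6.35
tcp_pos: [0.5791, -0.2162, 0.1727]
orientation: [1.058, 1.298, -1.053]
contact_force: [-0.3, -0.4, -0.9]
grip_width: 0.0258
t 6.35 p [ 0.5791 -0.2162  0.1727] x [ 0.003  0.001 -1.   ] y [0.979 0.205 0.003] z [ 0.205 -0.979 -0.001] q [-0.181  0.879 -0.17   2.038  1.518  1.716 -1.351] F [-0.26 -0.42 -0.95] M [ 1.19  0.3  -0.01] w 0.0258
```

View pics/s5.png

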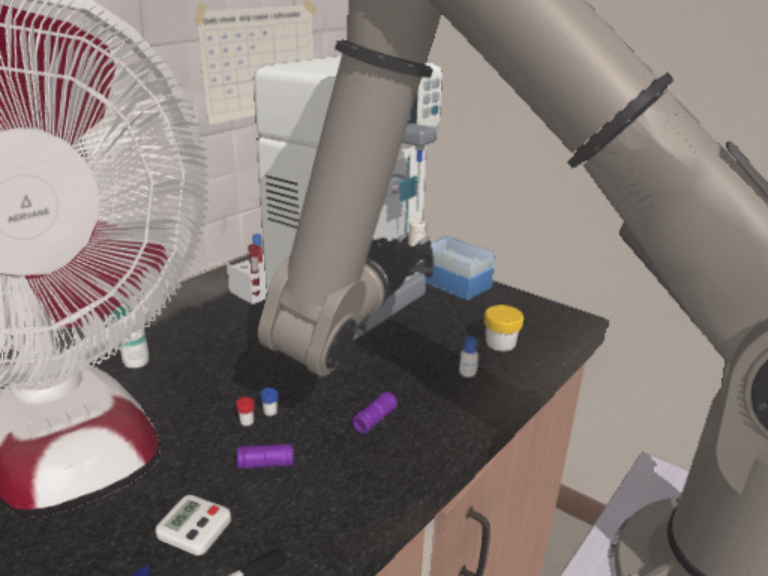

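View pics/s5c.png

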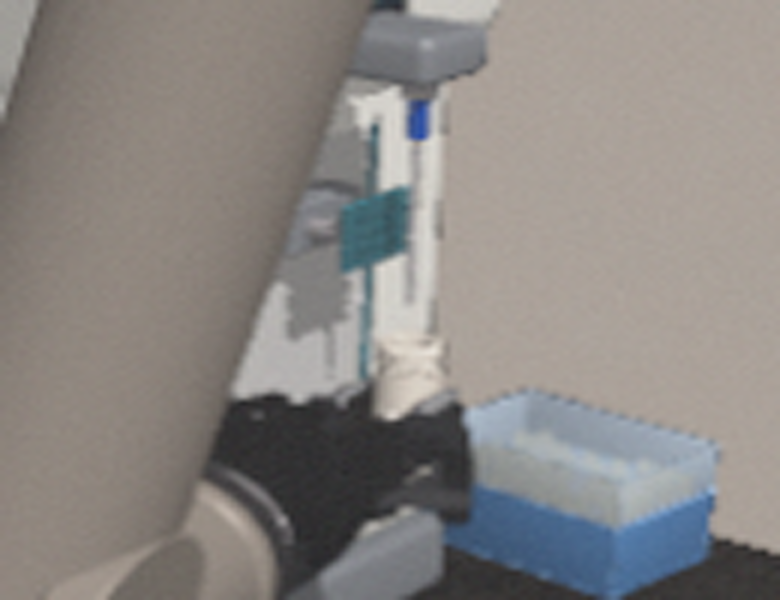

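The cup is under the probe. In the crop, the needle at x≈412 lines up with the cup centre at x≈410, and the rim is at row ≈340. I'll zoom in to check the alignment along the viewing direction.

```bash
python3 - <<'E'
from h import *
f=r.grab_frame('scene')[:,:,::-1]
cv2.imwrite('pics/s6.png',cv2.resize(f[125:170,260:300],None,fx=14,fy=13,interpolation=0))
o,p,M=st(); ax=p-.010*M[:,2]
print('rim centre',proj('scene',ax+[0,0,.035]),'rim near/far', proj('scene',ax+[-.0081,.0114,.035]),proj('scene',ax+[.0081,-.0114,.035]))
print('tip if centred',proj('scene',[ax[0],ax[1],.225]), 'collar',proj('scene',[ax[0],ax[1],.305]))
E
```

```text
rim centre [277.72131143 148.22552983] rim near/far [277.61888256 150.27916418] [277.82111987 146.22255585]
tip if centred [278.0398003  141.12884414] collar [279.48854257 108.50617758]
```

View pics/s6.png

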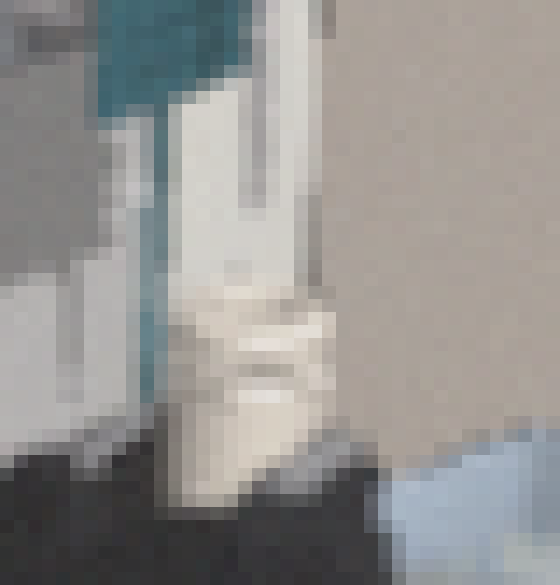

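Both columns and the rim row agree with my prediction, so lateral and depth error is about 2 mm. That's within the 7.5 mm margin. Now I'll raise it and watch the force.

```bash
python3 -m jog '[0,0,0,-0.02,0.004,0.006,0, 0,0,0,-0.05,0.004,0.006,0, 0,0,0,-0.0775,0.004,0.006,0, 0,0,0,-0.0775,0.004,0.006,0,0,0,0,-0.0775,0.004,0.006,0]' 45; python3 -c "
from h import *
show()"; python3 -m jog '[0,0,0,-0.01,0,0,0, 0,0,0,-0.02,0,0,0, 0,0,0,-0.03,0,0,0,0,0,0,-0.03,0,0,0]' ;  python3 -c "
from h import *
show()"
```

```text
clock: 6.95
tcp_pos: [0.5803, -0.2144, 0.1877]
orientation: [1.055, 1.302, -1.05]
contact_force: [0.7, -0.3, -0.5]
grip_width: 0.0258
t 6.95 p [ 0.5803 -0.2144  0.1877] x [ 0.002  0.002 -1.   ] y [0.978 0.209 0.002] z [ 0.209 -0.978 -0.002] q [-0.183  0.848 -0.172  2.045  1.518  1.715 -1.326] F [ 0.71 -0.27 -0.48] M [ 1.2   0.24 -0.03] w 0.0258
clock: 7.35
tcp_pos: [0.5803, -0.2145, 0.1939]
orientation: [1.055, 1.301, -1.05]
contact_force: [0.2, -0.2, -2.1]
grip_width: 0.026
t 7.35 p [ 0.5803 -0.2145  0.1939] x [ 0.002  0.002 -1.   ] y [0.978 0.209 0.002] z [ 0.209 -0.978 -0.002] q [-0.182  0.835 -0.173  2.047  1.518  1.715 -1.316] F [ 0.18 -0.18 -2.13] M [ 1.17  0.23 -0.03] w 0.026
```

```bash
python3 -m jog '[0,0,0,-0.01,0,0,0, 0,0,0,-0.01,0,0,0,0,0,0,-0.01,0,0,0]' ;  python3 -c "
from h import *
show()
f=r.grab_frame('scene')[:,:,::-1]
cv2.imwrite('pics/s7.png',cv2.resize(f[95:160,255:300],None,fx=13,fy=9,interpolation=2))"
```

```text
clock: 7.65
tcp_pos: [0.5803, -0.2145, 0.196]
orientation: [1.056, 1.301, -1.05]
contact_force: [0.1, -0.1, -1.6]
grip_width: 0.0256
t 7.65 p [ 0.5803 -0.2145  0.196 ] x [ 0.002  0.002 -1.   ] y [0.978 0.209 0.003] z [ 0.209 -0.978 -0.002] q [-0.182  0.831 -0.173  2.048  1.518  1.715 -1.313] F [ 0.11 -0.09 -1.62] M [ 1.13  0.19 -0.01] w 0.0256
```

View pics/s7.png

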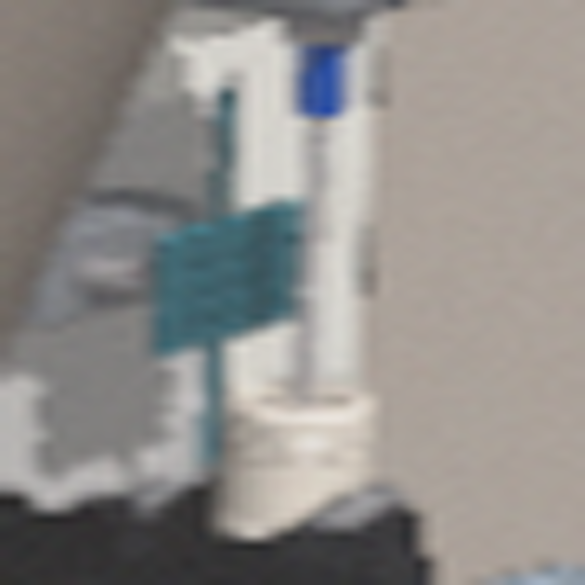

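The needle enters the open mouth at about (308,400). The force is still within noise, so I'll keep going up.

```bash
for i in 1 2 3; do python3 -m jog '[0,0,0,-0.01,0,0,0, 0,0,0,-0.01,0,0,0,0,0,0,-0.01,0,0,0]' >/dev/null;  python3 -c "
from h import *
show()"; done
```

```text
t 8.0 p [ 0.5803 -0.2145  0.1979] x [ 0.002  0.002 -1.   ] y [0.978 0.209 0.002] z [ 0.209 -0.978 -0.002] q [-0.182  0.827 -0.173  2.049  1.518  1.715 -1.31 ] F [-0.34 -0.76 -1.42] M [1.21 0.22 0.  ] w 0.0262
t 8.3 p [ 0.5802 -0.2144  0.1995] x [ 0.001  0.003 -1.   ] y [0.978 0.209 0.002] z [ 0.209 -0.978 -0.003] q [-0.182  0.823 -0.173  2.05   1.517  1.714 -1.306] F [-0.17 -0.01 -3.46] M [ 1.81  0.36 -0.02] w 0.0258
t 8.6 p [ 0.5802 -0.2144  0.2013] x [ 0.001  0.004 -1.   ] y [0.978 0.209 0.002] z [ 0.209 -0.978 -0.003] q [-0.182  0.819 -0.174  2.05   1.517  1.714 -1.303] F [ 0.22 -0.44 -4.32] M [ 1.96  0.51 -0.01] w 0.026
```

Contact starts at z≈0.1985, against 0.198 predicted for the shallow foot (0.225 for the well). So the end now up is the foot. I'll lower, back away from the counter, and flip half a turn about the tool axis, with joint 7 going positive.

```bash
python3 -m jog '[0,0,0,0.04,0,0,0, 0,0,0,0.1,0,0,0, 0,0,0,0.16,0,0,0, 0,0,0,0.2,0,0,0, 0,0,0,0.2,-0.1,-0.02,0, 0,0,0,0.2,-0.25,-0.055,0, 0,0,0,0.2,-0.36,-0.08,0, 0,0,0,0.2,-0.36,-0.08,0]' >/dev/null;  python3 -c "
from h import *
show()"; python3 -m jog '[0,0,-0.045,0,0,0,0,0,0,-0.09,0,0,0,0,0,0,-0.135,0,0,0,0,0,0,-0.18,0,0,0,0,0,0,-0.225,0,0,0,0,0,0,-0.27,0,0,0,0,0,0,-0.315,0,0,0,0,0,0,-0.36,0,0,0,0,0,0,-0.405,0,0,0,0,0,0,-0.45,0,0,0,0,0,0,-0.495,0,0,0,0,0,0,-0.5,0,0,0,0]'>/dev/null;python3 -c "
from h import *
show()
T=M=None
from ik import tool
T=tool(np.radians(-78),1); o,p,M=st(); print(row(p,T))"
```

```text
t 9.4 p [ 0.5043 -0.2139  0.1607] x [-0.003  0.002 -1.   ] y [ 0.978  0.209 -0.003] z [ 0.209 -0.978 -0.003] q [-0.2    0.881 -0.206  2.195  1.46   1.734 -1.511] F [ 0.38 -0.22 -1.3 ] M [1.21 0.23 0.04] w 0.0261
t 10.6 p [ 0.505  -0.2138  0.1604] x [-0.978 -0.21   0.004] y [-0.004  0.002 -1.   ] z [ 0.21  -0.978 -0.003] q [-0.212  0.881 -0.191  2.194  1.457  1.723  0.062] F [-0.23 -0.24 -0.92] M [ 1.24  0.25 -0.04] w 0.026
[0.0002, 0.0011, -0.4988, 0.0, 0.0, 0.0]
```

```bash
python3 -m jog '[0,0,-0.045,0,0,0,0,0,0,-0.09,0,0,0,0,0,0,-0.135,0,0,0,0,0,0,-0.18,0,0,0,0,0,0,-0.225,0,0,0,0,0,0,-0.27,0,0,0,0,0,0,-0.315,0,0,0,0,0,0,-0.36,0,0,0,0,0,0,-0.405,0,0,0,0,0,0,-0.45,0,0,0,0,0,0,-0.495,0,0,0,0,0,0.001,-0.499,0,0,0,0]'>/dev/null;python3 -c "
from h import *
show()
from ik import tool
T=tool(np.radians(-78),1)
for z in(.17,.205): print(row(np.array([.578,-.2055,z])+.010*T[:,2],T))
for n in('scene','top'): 
  f=r.grab_frame(n)[:,:,::-1]; cv2.imwrite(f'pics/{n}8.png',f)
f=cv2.imread('pics/scene8.png');cv2.imwrite('pics/s8.png',cv2.resize(f[80:200,240:360],None,fx=6,fy=5,interpolation=2))
f=cv2.imread('pics/top8.png');cv2.imwrite('pics/t8.png',cv2.resize(f[140:260,220:340],None,fx=6,fy=5,interpolation=2))"
```

```text
t 11.8 p [ 0.5054 -0.2138  0.1603] x [-0.001 -0.001  1.   ] y [-0.978 -0.208 -0.001] z [ 0.208 -0.978 -0.   ] q [-0.223  0.882 -0.178  2.192  1.452  1.716  1.628] F [-0.76  0.2  -0.76] M [ 1.15  0.2  -0.02] w 0.0257
[0.0001, 0.0001, -0.0003, 0.0483, -0.3639, 0.0849]
[0.0001, 0.0001, -0.0003, 0.2233, -0.3641, 0.0848]
```

View pics/s8.png

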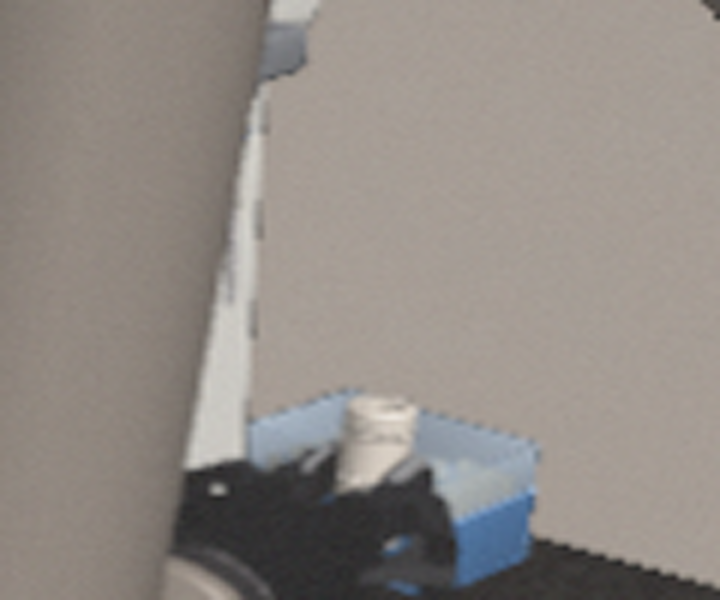

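View pics/t8.png

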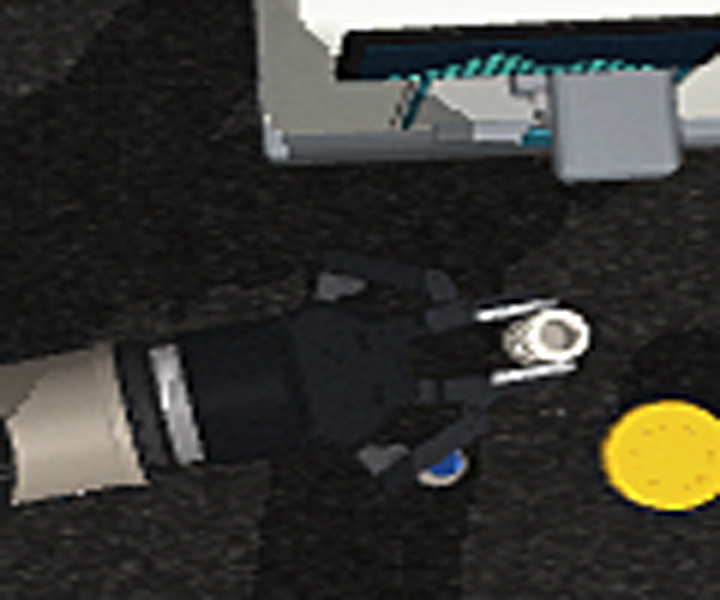

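The flip is complete and nothing was disturbed. In the top crop the open end is at (557,335), with the blue dropper still standing beside it. I'll check the rim offset for tilt.

```bash
python3 - <<'E'
from h import *
o,p,M=st()
w=onz('top',(220+557/6-.5,140+335/5-.5),p[2]+.035); print(w,M.T@(w-p))
print('pred top/bottom',proj('top',p-.010*M[:,2]+[0,0,.035]))
w=proj('scene',p-.010*M[:,2]+[0,0,.035]);print(w,(w-[240,80])*[6,5])
E
```

```text
[ 0.5014726  -0.20337051  0.19523899] [ 0.03500096  0.0014204  -0.01097738]
pred top/bottom [312.55436465 205.83720932]
[303.13057481 160.52202691] [378.78344885 402.61013457]
```

```bash
python3 -m jog '[0,0,0,0.02,-0.1,0.025,0,0,0,0,0.04,-0.22,0.05,0,0,0,0,0.048,-0.32,0.075,0,0,0,0,0.048,-0.364,0.087,0,0,0,0,0.048,-0.364,0.087,0,0,0,0,0.048,-0.364,0.087,0]'>/dev/null;python3 -c "
from h import *
show()
f=r.grab_frame('scene')[:,:,::-1]
cv2.imwrite('pics/s9.png',cv2.resize(f[95:170,255:300],None,fx=13,fy=8,interpolation=2))"
```

```text
t 12.5 p [ 0.5792 -0.2157  0.1698] x [-0.004 -0.002  1.   ] y [-0.978 -0.207 -0.005] z [ 0.207 -0.978 -0.001] q [-0.203  0.883 -0.144  2.039  1.511  1.697  1.782] F [-0.14  0.13 -0.17] M [ 1.14  0.21 -0.01] w 0.0259
```

View pics/s9.png

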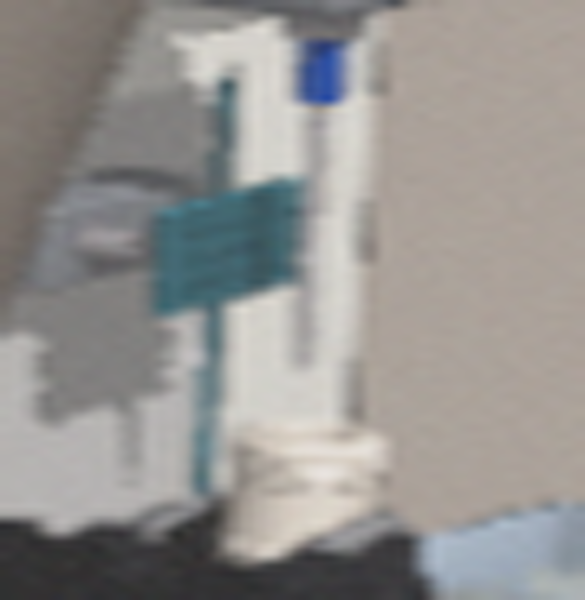

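The rim centre at x≈312 sits about 1.5 mm right of the needle at x≈303, so I'll correct that while raising.

```bash
python3 -m jog '[0,0,0,0.01,-0.008,-0.003,0,0,0,0,0.04,-0.008,-0.003,0,0,0,0,0.07,-0.008,-0.003,0,0,0,0,0.1,-0.008,-0.003,0,0,0,0,0.13,-0.008,-0.003,0,0,0,0,0.15,-0.008,-0.003,0,0,0,0,0.15,-0.008,-0.003,0]'>/dev/null;python3 -c "
from h import *
show()"; python3 -m jog '[0,0,0,0.02,0,0,0,0,0,0,0.04,0,0,0,0,0,0,0.05,0,0,0,0,0,0,0.05,0,0,0]'>/dev/null;python3 -c "
from h import *
show()"; python3 -m jog '[0,0,0,0.02,0,0,0,0,0,0,0.04,0,0,0,0,0,0,0.05,0,0,0,0,0,0,0.05,0,0,0]'>/dev/null;python3 -c "
from h import *
show()
f=r.grab_frame('scene')[:,:,::-1]
cv2.imwrite('pics/s10.png',cv2.resize(f[85:170,255:300],None,fx=13,fy=7,interpolation=2))"
```

```text
t 13.25 p [ 0.5805 -0.2149  0.2006] x [-0.005 -0.002  1.   ] y [-0.978 -0.207 -0.005] z [ 0.207 -0.978 -0.   ] q [-0.203  0.822 -0.146  2.05   1.509  1.698  1.832] F [ 0.78  0.79 -0.36] M [1.15 0.24 0.03] w 0.0258
t 13.65 p [ 0.5805 -0.2149  0.2109] x [-0.005 -0.002  1.   ] y [-0.978 -0.207 -0.005] z [ 0.207 -0.978 -0.   ] q [-0.203  0.801 -0.146  2.053  1.508  1.698  1.849] F [-0.2  -0.64  0.23] M [1.13 0.25 0.02] w 0.0261
t 14.05 p [ 0.5805 -0.2149  0.2213] x [-0.006 -0.002  1.   ] y [-0.978 -0.207 -0.006] z [ 0.207 -0.978 -0.   ] q [-0.203  0.78  -0.147  2.057  1.508  1.698  1.866] F [ 0.2  -1.49 -1.02] M [1.17 0.24 0.  ] w 0.026
```

View pics/s10.png

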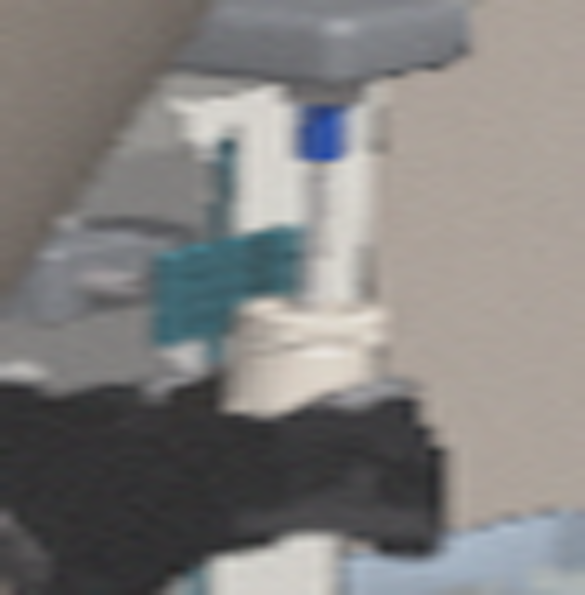

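With this end up there's no contact at z=0.221, where the foot had already touched at 0.1985, so this is the deep well. I'll raise a little more to feel the floor.

```bash
for i in 1 2 ; do python3 -m jog '[0,0,0,0.005,0,0,0,0,0,0,0.01,0,0,0,0,0,0,0.01,0,0,0]'>/dev/null;python3 -c "
from h import *
show()"; done
```

```text
t 14.4 p [ 0.5805 -0.2149  0.2231] x [-0.006 -0.002  1.   ] y [-0.978 -0.207 -0.006] z [ 0.207 -0.978 -0.   ] q [-0.203  0.777 -0.147  2.057  1.507  1.698  1.869] F [ 0.42 -0.19 -1.12] M [1.15 0.28 0.  ] w 0.026
t 14.7 p [ 0.5805 -0.2149  0.2253] x [-0.006 -0.002  1.   ] y [-0.978 -0.207 -0.006] z [ 0.207 -0.978 -0.   ] q [-0.203  0.772 -0.147  2.058  1.507  1.698  1.873] F [-0.14  0.81 -0.79] M [ 1.19  0.29 -0.  ] w 0.0259
```

```bash
for i in 1 2 ; do python3 -m jog '[0,0,0,0.004,0,0,0,0,0,0,0.008,0,0,0,0,0,0,0.008,0,0,0]'>/dev/null;python3 -c "
from h import *
show()"; done
```

```text
t 15.0 p [ 0.5804 -0.2149  0.2264] x [-0.005 -0.003  1.   ] y [-0.978 -0.207 -0.006] z [ 0.207 -0.978 -0.001] q [-0.203  0.769 -0.147  2.058  1.507  1.697  1.875] F [ 0.34  0.4  -4.11] M [ 1.78  0.4  -0.04] w 0.026
t 15.3 p [ 0.5804 -0.2149  0.2279] x [-0.005 -0.003  1.   ] y [-0.978 -0.208 -0.006] z [ 0.208 -0.978 -0.002] q [-0.203  0.766 -0.147  2.059  1.507  1.697  1.878] F [ 0.01 -0.4  -3.59] M [1.84 0.41 0.08] w 0.0261
```

The floor is felt at z≈0.226, about 27.5 mm higher than the foot, as expected. I'll back off about 2 mm so the probe hangs free, hold there, then push toward the machine in steps and watch Mz.

```bash
python3 -m jog '[0,0,0,-0.01,0,0,0,0,0,0,-0.022,0,0,0,0,0,0,-0.022,0,0,0,0,0,0,-0.022,0,0,0,0,0,0,-0.022,0,0,0]'>/dev/null;python3 -c "
from h import *
show()
o,p,M=st(); e=M.T@np.array([np.cos(.055),np.sin(.055),0]); print('machine x in tool axes',e.round(3), (e*.001/.2).round(5))"
```

```text
t 15.8 p [ 0.5804 -0.2148  0.2237] x [-0.005 -0.003  1.   ] y [-0.978 -0.207 -0.006] z [ 0.207 -0.978 -0.001] q [-0.203  0.775 -0.147  2.057  1.507  1.697  1.871] F [ 0.05  0.49 -0.98] M [1.21 0.29 0.  ] w 0.0262
machine x in tool axes [-0.006 -0.988  0.153] [-3.00e-05 -4.94e-03  7.70e-04]
```

```bash
for i in 1 2 ; do python3 -m jog '[0,0,0,0,-0.004,0.0006,0,0,0,0,0,-0.0075,0.0012,0,0,0,0,0,-0.0075,0.0012,0]'>/dev/null;python3 -c "
from h import *
show()"; done
```

```text
t 16.1 p [ 0.5821 -0.2148  0.2238] x [-0.006 -0.003  1.   ] y [-0.978 -0.207 -0.006] z [ 0.207 -0.978 -0.001] q [-0.203  0.776 -0.146  2.054  1.508  1.697  1.873] F [-0.45 -0.37 -1.17] M [ 1.19  0.28 -0.01] w 0.026
t 16.4 p [ 0.5837 -0.2147  0.2238] x [-0.006 -0.003  1.   ] y [-0.978 -0.207 -0.006] z [ 0.207 -0.978 -0.001] q [-0.202  0.777 -0.146  2.05   1.509  1.697  1.876] F [-0.18 -0.4  -0.81] M [ 1.15  0.2  -0.06] w 0.0259
```

```bash
for i in 1 2 ; do python3 -m jog '[0,0,0,0,-0.005,0.0008,0,0,0,0,0,-0.005,0.0008,0,0,0,0,0,-0.005,0.0008,0]'>/dev/null;python3 -c "
from h import *
show()"; done
```

```text
t 16.7 p [ 0.5845 -0.2147  0.2239] x [-0.006 -0.002  1.   ] y [-0.978 -0.207 -0.006] z [ 0.207 -0.978 -0.001] q [-0.202  0.777 -0.145  2.048  1.509  1.697  1.878] F [-2.21  0.59 -0.42] M [ 1.12  0.21 -0.32] w 0.0256
t 17.0 p [ 0.5854 -0.2147  0.2238] x [-0.005 -0.002  1.   ] y [-0.978 -0.207 -0.006] z [ 0.207 -0.978 -0.001] q [-0.202  0.778 -0.145  2.046  1.51   1.697  1.879] F [-1.64  0.95 -0.69] M [ 1.18  0.21 -0.39] w 0.0258
```

The cup meets the plate at TCP x≈0.584 (Mz −0.3, Fx about −2 N). Continuing to about 3.3 mm of travel.

```bash
for i in 1 2 ; do python3 -m jog '[0,0,0,0,-0.005,0.0008,0,0,0,0,0,-0.005,0.0008,0,0,0,0,0,-0.005,0.0008,0]'>/dev/null;python3 -c "
from h import *
show()
f=r.grab_frame('scene')[:,:,::-1]
cv2.imwrite('pics/s11.png',cv2.resize(f[85:170,255:300],None,fx=13,fy=7,interpolation=2))"; done
```

```text
t 17.3 p [ 0.5864 -0.2147  0.2238] x [-0.005 -0.002  1.   ] y [-0.978 -0.207 -0.006] z [ 0.207 -0.978 -0.001] q [-0.202  0.778 -0.145  2.043  1.51   1.696  1.881] F [-1.59  1.5  -1.13] M [ 1.09  0.19 -0.5 ] w 0.026
t 17.65 p [ 0.5874 -0.2146  0.2238] x [-0.005 -0.002  1.   ] y [-0.978 -0.207 -0.006] z [ 0.207 -0.978 -0.001] q [-0.202  0.779 -0.144  2.041  1.511  1.696  1.883] F [-2.18 -0.42 -0.63] M [ 1.1   0.15 -0.45] w 0.026
```

View pics/s11.png

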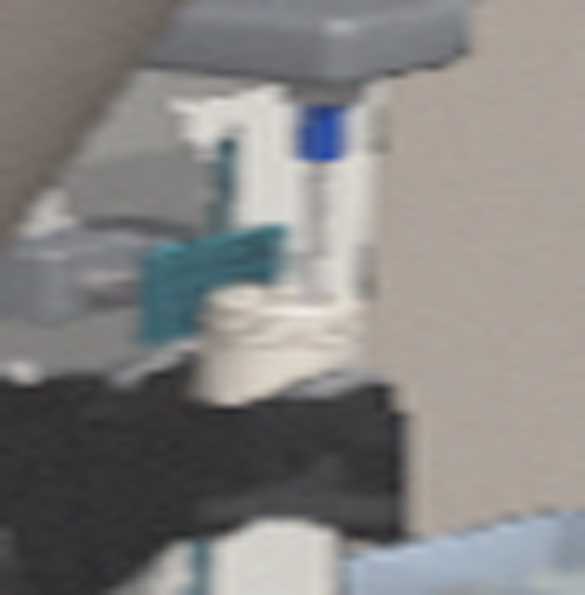

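The plate's edges have shifted about 15 to 18 px left in the crop, roughly 3.3 mm, and the needle is still inside the mouth at about x=312. I'll nudge it 0.3 mm more for margin and average the readings.

```bash
python3 -m jog '[0,0,0,0,-0.0018,0.0003,0,0,0,0,0,-0.0018,0.0003,0]'>/dev/null; python3 - <<'E'
from h import *
A=[]
for i in range(8):
    f=r.grab_frame('scene'); o=r.get_obs(); A.append(np.r_[o['contact_force'],o['moment'],o['tcp_pos'],o['grip_width']])
print(np.mean(A,0).round(4),np.std(A,0).round(3)); show()
f=f[:,:,::-1].copy()
a=cv2.imread('pics/scene0.png')
def teal(im):
    h=cv2.cvtColor(im,cv2.COLOR_BGR2HSV)[105:142,255:285]
    m=((h[...,0]>80)&(h[...,0]<100)&(h[...,1]>90)&(h[...,2]>60)); m[:, :0]=0
    return np.where(m[8:22].any(0))[0]+255, m[8:22].sum(0)
print(teal(a)); print(teal(f))
t=r.grab_frame('top'); cv2.imwrite('pics/t12.png',cv2.resize(t[:,:,::-1],None,fx=1.5,fy=1.5))
cv2.imwrite('pics/s12.png',cv2.resize(f,None,fx=1.5,fy=1.5))
E
```

```text
[-2.4932  0.7933 -0.7625  1.1085  0.1958 -0.5214  0.5877 -0.2146  0.2238
  0.026 ] [0.499 0.534 0.442 0.044 0.022 0.038 0.    0.    0.    0.   ]
t 18.3 p [ 0.5877 -0.2146  0.2238] x [-0.005 -0.002  1.   ] y [-0.978 -0.207 -0.006] z [ 0.207 -0.978 -0.001] q [-0.202  0.779 -0.144  2.04   1.511  1.696  1.883] F [-3.05  1.32 -0.37] M [ 1.13  0.24 -0.51] w 0.026
(array([268, 269, 270, 271, 272, 273, 274, 275, 276]), array([0, 0, 0, 0, 0, 0, 0, 0, 0, 0, 0, 0, 0, 6, 7, 6, 7, 7, 7, 2, 1, 9,
       0, 0, 0, 0, 0, 0, 0, 0]))
(array([266, 267, 268, 269, 270, 271, 272, 273, 274, 275]), array([0, 0, 0, 0, 0, 0, 0, 0, 0, 0, 0, 6, 6, 7, 7, 7, 6, 7, 7, 6, 7, 0,
       0, 0, 0, 0, 0, 0, 0, 0]))
```

View pics/t12.png

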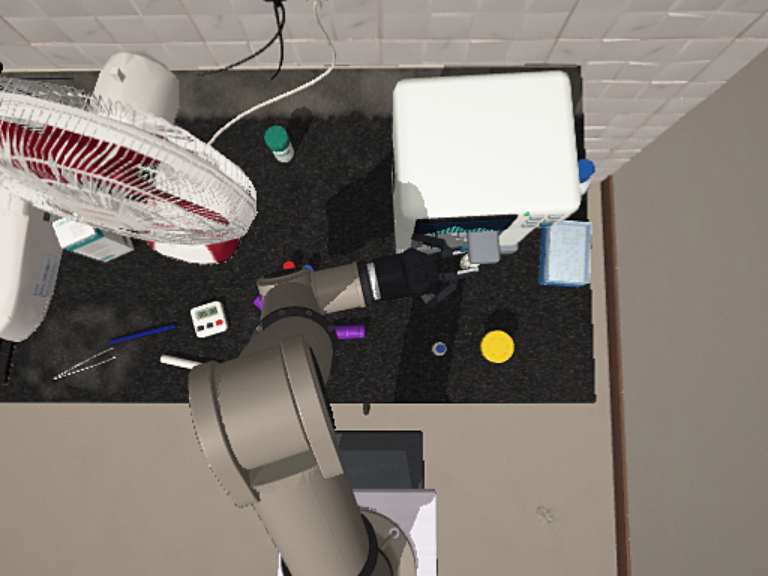

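The averaged push is about 2.5 N (Mz −0.52), which corresponds to roughly 3.3 mm of plate travel. The bystanders are all standing where they were, and z is unchanged at 2 mm below floor contact. Handing in.

```bash
python3 -c "
from h import *
print(r.hand_in()); show()"
```

```text
the job is handed in; nothing more can be done
None
the job is handed in; nothing more can be done
```

The job is handed in, at about 18 s of the 58 s allowed. The arm is still holding the white cup upright round the probe, well up, with the start plate pushed back. The hand-in gives no verdict, so this rests on my own checks.

- **Finding the well:** the first end I tried met the probe at z ≈ 0.1985 m, which matches the 0.198 m expected for the shallow foot. After half a turn, the other end met it at z ≈ 0.226 m, which matches the well floor.
- **Before the push:** I lowered the cup about 2 mm so the probe hung free near the bottom of the well. It was at the bottom for well over 0.2 s before the cup touched the plate. The highest probe force I read was about 4 N.
- **The push:** the cup's side met the plate after about 3.6 mm of travel, and I went on about 3.5 mm more. The averaged push was about 2.5 N, which puts the plate back roughly 3.3 mm. The picture before the final 0.3 mm nudge also showed it back about 3 to 4 mm.
- **Last look:** the needle was inside the cup's mouth and the grip was steady at 26 mm. In the top view the dropper bottle, both vials and the yellow-lidded cup were still in place, though the arm half hid the vials.

**Disagreements:**
- The plate was met 1.6 mm later than the stated 2 mm gap, so the cup started slightly towards the robot from centre.
- The cup looked tilted by about 0.05 rad in one scene picture, but not in the top view.
- The gripper read 26 mm on the 28 mm cup throughout.

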